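# Close the hinged tube clamp and lock it with its swing bolt

### The job

Secure the steel tube in the bench clamp: swing the clamp's hinged upper half over the tube and press it down all the way against its springy liner, then swing the bolt up into the ear's open slot until its crossbar has slipped over the lip and sits behind it, holding the clamp shut. Work with a gentle hand, never pushing or squeezing a clamp part with much more than about 3 kg, leave the tube lying where it is and do not disturb the things around, then let go.

Things in the scene. Friction and masses are not known exactly. Their poses are not given: they have to be found in the camera images.
- clamp_base: Bench tube clamp, fixed. Origin: centre of the underside of its 200 x 160 x 10 mm plate; x along the tube, y towards the upper half's hinge (bolt on the -y side), z up. A 30 mm wide (along x) pedestal with the lower half stands in the middle, V rests for the tube 75 mm either side along x. Points below are in this frame, in mm, with the upper half home and the bolt upright.
- clamp_cap (a joint): Angle of the hinged upper half: 0 = home over the tube, growing as it opens (starts 1.6 to 1.95). Stiff hinge: stays where left, about 5 N at the ear to swing. In the last 0.14 rad a sprung liner pad meets the tube; about 16 N at the ear presses it home, to a hard stop; let go, the ear rises 2 to 5 mm and stays. Left over 7 mm up, the crossbar jams on it.
- cap_hinge (a point): Point on the upper half's hinge axis (along the base's x), mid-width; at (0, 36, 87).
- cap_ear (a point): Middle of the ear, the free end of the upper half; at (0, -50, 94), 86 from the hinge. Ear: 36 wide along x, 12 thick, y -23 to -63, flat top at z 100; 13 wide slot open at the end from y -45. Across both prongs a 2 high lip, crest at y -58, z 102, sloped 45 degrees both ways. Pinched across its 36 mm it turns between the fingers. Axes: the base's, turned back about x as it opens.
- swing_bolt (a joint): Angle of the swing bolt: 0 = upright in the slot (stop at -0.02), growing as it falls outwards to the base's -y (starts 1.25 to 1.6; 1.57 = level). Stays where left. Below about 0.3 the crossbar rides up the lip's outer slope and pushes the ear down, taking 10 to 20 N; past the crest, at about 0.16, it snaps in and the sprung upper half keeps it there.
- bolt_pivot (a point): Point on the bolt's pivot axis (along the base's x), mid-width; at (0, -52, 50).
- bolt_bar (a point): Centre of the bolt's crossbar: a round bar 14 mm thick, 46 long along x, 60 from the pivot, on an 8 mm shank whose end stands 12 beyond the bar's centre. Pinched by its two end faces it turns between the fingers.
- tube_centre (a point): Centre of the steel tube, 40 mm diameter, 240 long, lying loose in the V rests along the base's x; its axis is 85 above the bench.

How it is judged:
By the outcome, as a careful person would: the job done as asked, in the order asked, and still so for the second after the job is handed in, with the robot touching nothing.
It also fails if it takes over 72 s, if anything falls off the work surface, if the arm or the gripper's body presses on something with over 40 N, if the wrist force passes 120 N, or if a joint passes its speed limit or range.

### The arm

A 6-joint arm with a two-finger parallel gripper is mounted at the origin on a cart in front of the work surface, level with it; the furniture and walls round the work are solid. World frame = base frame: x ahead of the robot, y to its left, z up, the work surface at z = 0. Lengths are in m, angles in rad, forces in N, time in s.
With the tool pointing down it reaches from about 0.35 to 0.775 m from the base axis. Payload 7.3 kg.
Tool frame: the origin (TCP) lies midway between the tips of the shut fingers; the grasp point (between the pads) lies 19 mm behind it; x points along the fingers, z is the direction in which the jaws open and shut, and the axes are right-handed (so a half turn about x gives the same grasp; the last joint's range is limited). The gripper opens to 92 mm and grips with 3 to 60 N. Pads are 19 mm wide; open, the fingers measure 130 mm over their backs; the gripper's body (75 mm by 190 mm) begins 47 mm behind the grasp point.
Start: joints at [-1.423, 0.342, 1.524, -0, 1.275, -0.146], TCP at [0.152, -0.503, 0.195] pointing down, gripper open.
Joint ranges: [-2.53, 2.53], [-0.77, 2.02], [0.04, 2.7], [-1, 4.14], [0.28, 2.66], [-3.11, 3.11]. Speed limits (rad/s): [2.57, 2.57, 3.14, 3.14, 3.14, 3.14].

### API

Orientations are given as [roll, pitch, yaw] about the fixed x, y, z axes, in that order (R = Rz(yaw) Ry(pitch) Rx(roll)).
In Python, from cell import observe, cams, robot gives the robot as it stands.
- The arm moves only by the tool jog_arm, never from a script. Its argument "plan" is one flat list of numbers, 7 for each row, row after row: the turn, a rotation vector about the tool's x, y, z in degrees, then the shift along the tool's x, y, z in cm, then the opening, from -1 (shut) to 1 (fully open). In form: [ax, ay, az, x, y, z, jaw, ax, ay, az, x, y, z, jaw, ...]. A call has 1 to 10 rows; each row is the pose to reach, as a shift and turn from the pose commanded when the call began, along the tool's axes at that moment; what a row does not reach only later rows make up. A row lasts 1/10 s, in which the tool goes at most 50 mm and 8.59 degrees, less where a joint would pass 70% of its speed; a pose out of reach is approached as far as the arm can. A call with a gripper value outside its range is refused whole. The fingers move at their own pace and stop on an object; "newtons" is the grip in N (left out, the last holds). Time passes only in rows, so rows that repeat a pose let the fingers close. It gives the time, the measured TCP pose, the force and the opening at its end, in the units of the state.
- observe(): the state, without advancing time (a new reading comes with each control period).
- cams.read_camera(name): name is "side" or "top"; returns a dict with "image" (480x640x3 uint8, red, green, blue), "fov_y" (degrees; the focal length in pixels is half the picture's height over the tangent of half this angle, whatever the lens; pixels are square), "cx", "cy" (the principal point, pixels), "T" (4x4, takes a point from camera to world coordinates). Camera axes: x right, y down, z forward; pixel columns grow to the right and rows downward; lengths in m; the calibration is good to about 2 mm. A picture is of the moment at which its call begins. There is no depth.
- robot.hand_in(): hands the job in, once; it reports no verdict.
The state is a dict: "time": time; "qpos": joint angles; "qvel": joint speeds; "joint_efforts": joint torques, N m; "tool_pos": TCP position; "tool_rot": TCP orientation; "contact_force": force on the tool from outside, world axes, zero at the start; "torque": the same for the moment, N m; "opening": finger opening in m.
Only numpy, scipy, OpenCV 4.12 (cv2) and the standard library are available. Lean on these libraries where they do the work, as an engineer would, in place of code of your own. Each camera call takes 0.05 s, during which the arm holds its last target.

## Working session

There is one attempt and no reset: what is moved stays moved. The work goes in short steps, Python scripts to look and compute and a tool call to move; the robot and the scene stay as the last step left them, time stands still between calls to the robot, and variables do not carry over. Pictures are saved under pics/ and viewed, and the job is handed in when it is done.

Besides the shell and the picture viewer there is one more tool, called after "Request:" in YAML: its name, and indented under it one key for each argument. jog_arm: Moves the arm, as the interface text tells. Its arguments: {"type":"object","properties":{"plan":{"type":"array"},"newtons":{"type":"number"}},"required":["plan"]}

```bash
ls; mkdir -p pics; python3 - <<'E'
from cell import observe,cams,robot
import cv2,numpy as np
s=observe();print(s)
for n in("side","top"):
    d=cams.read_camera(n);cv2.imwrite(f"pics/{n}0.png",d["image"][:,:,::-1]);print(n,d["fov_y"],d["cx"],d["cy"],np.round(d["T"],4).tolist(), [k for k in d])
E
```

```text
pics
{'time': 0.0, 'qpos': array([-1.42299420e+00,  3.42734150e-01,  1.52501417e+00, -2.13316465e-07,
        1.27542391e+00, -1.45992325e-01]), 'qvel': array([ 1.29222642e-03, -9.51199853e-04,  5.78579896e-05, -1.42777425e-03,
        6.62484591e-05, -9.67066070e-04]), 'joint_efforts': array([ 5.61912857e-04, -4.31234622e+01, -2.44219977e+01,  7.16162869e-02,
        5.58993733e-02, -1.32793780e-04]), 'tool_pos': array([ 0.15198881, -0.50203361,  0.19434008]), 'tool_rot': array([2.99572946, 1.56921675, 1.71872765]), 'contact_force': array([-0.61483492, -0.40357038, -0.42203151]), 'torque': array([0.03346773, 0.027218  , 0.01069208]), 'opening': 0.09196672073239438}
side 54.60377363181042 318.7930315949716 242.5557864732737 [[-0.7722, -0.5666, 0.2875, 0.2468], [-0.6353, 0.6926, -0.3417, 0.2881], [-0.0055, -0.4465, -0.8948, 0.8579], [0.0, 0.0, 0.0, 1.0]] ['image', 'fov_y', 'cx', 'cy', 'T']
top 54.21421882528164 314.8776215483593 245.02647534661662 [[-0.0148, -0.9952, 0.0968, 0.4255], [-0.9991, 0.011, -0.0399, 0.0257], [0.0386, -0.0973, -0.9945, 0.9393], [0.0, 0.0, 0.0, 1.0]] ['image', 'fov_y', 'cx', 'cy', 'T']
```

View pics/side0.png

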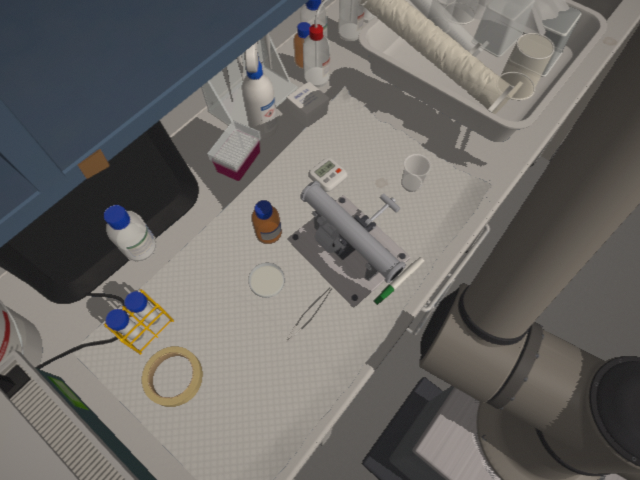

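View pics/top0.png

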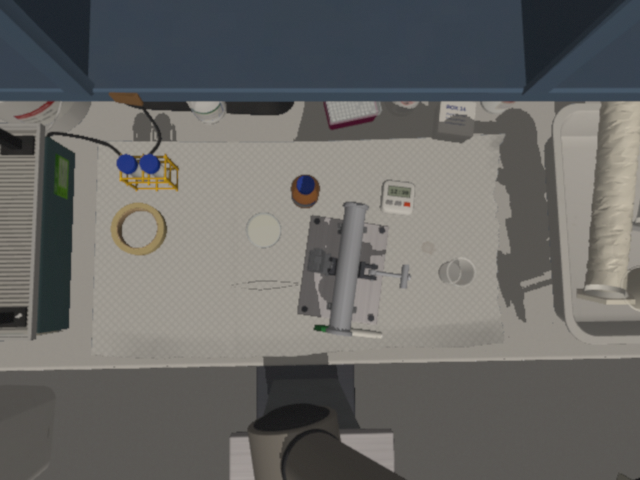

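Top view: up is world +x and left is +y. The tube runs roughly along x from (355,207) to (341,330). The bolt lies to the right, at about (405,275), and the open upper half is at about (317,262). Next I'll zoom in.

```bash
python3 - <<'E'
import cv2
a=cv2.imread("pics/top0.png")[190:350,280:440];cv2.imwrite("pics/topz.png",cv2.resize(a,(800,600) if 0 else (600,600),interpolation=cv2.INTER_CUBIC))
a=cv2.imread("pics/side0.png")[150:310,270:430];cv2.imwrite("pics/sidez.png",cv2.resize(a,(600,600),interpolation=cv2.INTER_CUBIC))
E
```

```text
(no output)
```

View pics/topz.png

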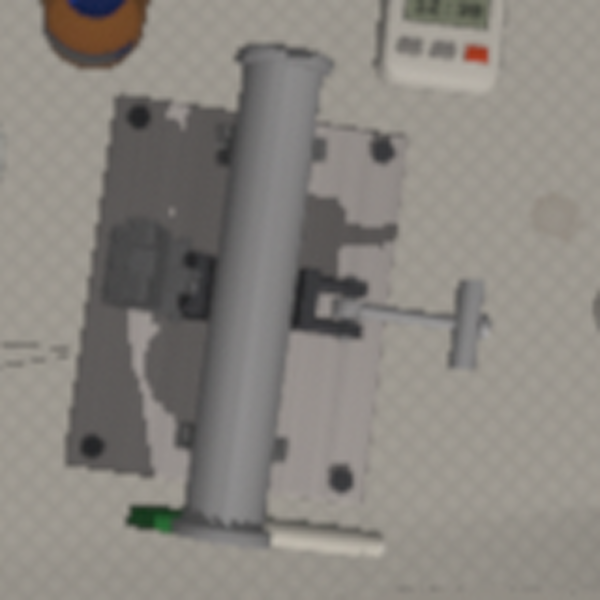

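View pics/sidez.png

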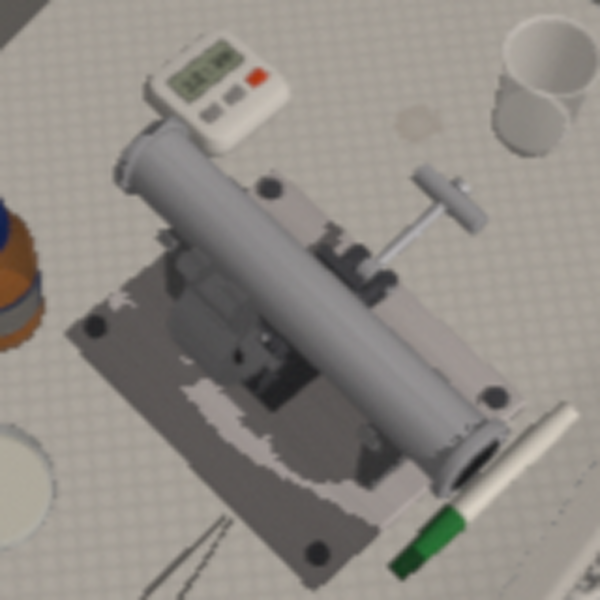

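```bash
cat > h.py <<'E'
import numpy as np,cv2
from scipy.optimize import least_squares
from scipy.spatial.transform import Rotation as R
CAM={'side':(54.60377363181042,318.793,242.556),'top':(54.21421882528164,314.8776,245.0265)}
TT={'side':np.array([[-0.7722,-0.5666,0.2875,0.2468],[-0.6353,0.6926,-0.3417,0.2881],[-0.0055,-0.4465,-0.8948,0.8579],[0,0,0,1]]),
'top':np.array([[-0.0148,-0.9952,0.0968,0.4255],[-0.9991,0.011,-0.0399,0.0257],[0.0386,-0.0973,-0.9945,0.9393],[0,0,0,1]])}
def proj(n,P):
    P=np.atleast_2d(P);f=240/np.tan(np.radians(CAM[n][0]/2));T=TT[n]
    c=(P-T[:3,3])@T[:3,:3];return c[:,:2]/c[:,2:]*f+np.array(CAM[n][1:])
def b2w(p,P):
    P=np.atleast_2d(P)/1000.;c,s=np.cos(p[2]),np.sin(p[2])
    return np.c_[p[0]+c*P[:,0]-s*P[:,1],p[1]+s*P[:,0]+c*P[:,1],P[:,2]]
def capP(a,P): # home point->open a
    P=np.atleast_2d(P).astype(float);h=np.array([0,36,87.]);d=P-h
    c,s=np.cos(a),np.sin(a) # (-1,0)->(-c, s)
    return h+np.c_[d[:,0],c*d[:,1]+s*d[:,2],-s*d[:,1]+c*d[:,2]]
def boltP(b,P):
    P=np.atleast_2d(P).astype(float);h=np.array([0,-52,50.]);d=P-h
    c,s=np.cos(b),np.sin(b) # up(0,1)->(-s,c)
    return h+np.c_[d[:,0],c*d[:,1]-s*d[:,2],s*d[:,1]+c*d[:,2]]
def zt(u,v): return np.array([280+u/3.75,190+v/3.75])-.4
def zs(u,v): return np.array([270+u/3.75,150+v/3.75])-.4
E
cat > fit.py <<'E'
from h import *
C=np.array([[100,80,10],[100,-80,10],[-100,80,10],[-100,-80,10.]])
ot=np.array([zt(118,95),zt(408,135),zt(67,465)])
os=np.array([zs(65,332),zs(275,170),zs(315,588),zs(528,405)])
TU=np.array([[120,0,85],[-120,0,85.]])
def res(p):
    P=b2w(p,C);return np.r_[(proj('top',P[:3])-ot).ravel(),(proj('side',P)-os).ravel()]
r=least_squares(res,[.4,-.05,-.1]);p=r.x;print(p,np.round(r.fun,1))
bar=np.array([[23,-52,110],[-23,-52,110],[0,-52,122.]])
ob=np.array([zt(472,282),zt(463,366),zt(488,322)]);obs=np.array([zs(424,172),zs(478,224),zs(463,184)])
rb=least_squares(lambda b:np.r_[(proj('top',b2w(p,boltP(b[0],bar)))-ob).ravel(),(proj('side',b2w(p,boltP(b[0],bar)))-obs).ravel()],[1.4]);print('bolt',rb.x,np.round(rb.fun,1))
np.save('p.npy',p)
for a in(1.6,1.75,1.95):
  for n in('top','side'):
    q=proj(n,b2w(p,capP(a,[[18,-63,100],[-18,-63,100],[18,-23,100],[-18,-23,100],[18,-63,88],[-18,-63,88]])))
    o=(280,190) if n=='top' else (270,150)
    print(a,n,np.round((q-o)*3.75).astype(int).tolist())
E
python3 fit.py
```

```text
[ 0.46669236 -0.06627523 -0.15449098] [-1.1 -0.6  0.2  0.2 -1.8  0.5 -0.5 -0.6  0.6 -1.6  0.3  0.7  1.2 -1.4]
bolt [1.38944479] [-0.4 -0.4 -1.   1.4  0.3  1.8 -0.8 -0.4  1.3  0.4  1.3 -0.3]
1.6 top [[162, 221], [150, 304], [159, 229], [148, 308], [189, 225], [178, 307]]
1.6 side [[202, 233], [257, 286], [203, 275], [256, 326], [222, 217], [277, 269]]
1.75 top [[128, 217], [116, 299], [140, 227], [129, 305], [155, 220], [144, 303]]
1.75 side [[177, 256], [232, 309], [189, 289], [242, 340], [197, 238], [252, 291]]
1.95 top [[86, 212], [74, 294], [117, 225], [106, 302], [112, 215], [100, 297]]
1.95 side [[147, 288], [201, 342], [173, 308], [224, 359], [165, 269], [220, 322]]
```

```bash
cat > ov.py <<'E'
from h import *
import sys
def overlay(img,n,p,a,b,o,out,sz=160):
    k=600/sz
    im=cv2.resize(img[o[1]:o[1]+sz,o[0]:o[0]+sz],(600,600),interpolation=cv2.INTER_CUBIC)
    def dr(P,col,closed=True):
        q=((proj(n,b2w(p,P))-o+.5)*k).astype(int);cv2.polylines(im,[q.reshape(-1,1,2)],closed,col,1,cv2.LINE_AA)
    dr([[100,80,10],[100,-80,10],[-100,-80,10],[-100,80,10]],(0,0,255))
    t=np.linspace(0,2*np.pi,30)
    for x in(-120,120): dr(np.c_[0*t+x,20*np.cos(t),85+20*np.sin(t)],(255,0,0))
    for z in(100,88): dr(capP(a,[[18,-23,z],[18,-63,z],[-18,-63,z],[-18,-23,z]]),(0,255,0))
    for x in(-23,23): dr(boltP(b,np.c_[0*t+x,-52+7*np.cos(t),110+7*np.sin(t)]),(0,255,255))
    dr(boltP(b,[[0,-52,50],[0,-52,122]]),(0,255,255))
    cv2.imwrite(out,im)
if __name__=="__main__":
    p=np.load('p.npy')
    for n,o in(('top',(280,190)),('side',(270,150))):
        overlay(cv2.imread(f'pics/{n}0.png'),n,p,1.78,1.39,o,f'pics/ov_{n}0.png')
    a=np.hstack([cv2.resize(cv2.imread(f'pics/ov_{n}0.png'),(400,400)) for n in('top','side')]);
E
python3 ov.py
```

```text
(no output)
```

View pics/ov_top0.png

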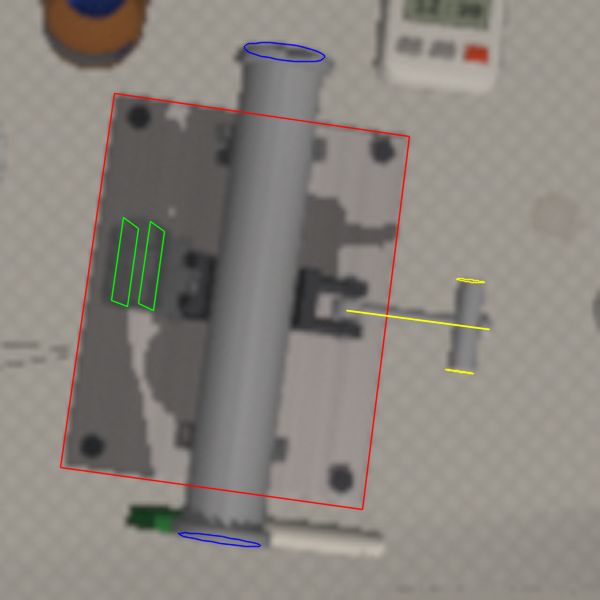

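View pics/ov_side0.png

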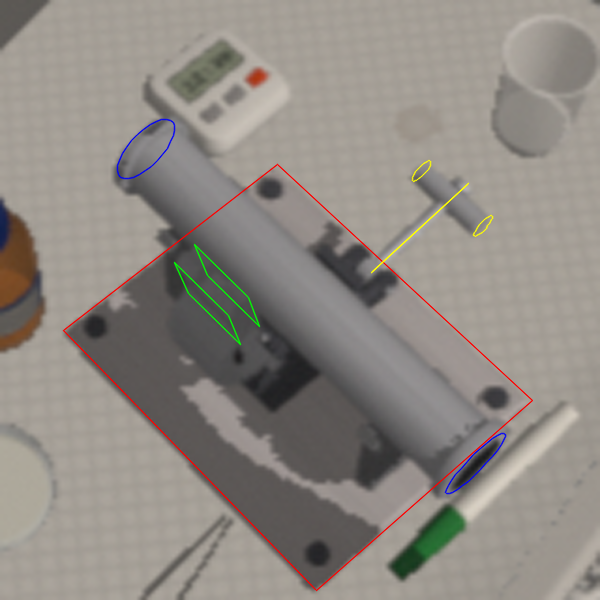

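```bash
python3 - <<'E'
import cv2,numpy as np
o=[]
for n,(x,y) in(('top',(300,230)),('side',(305,195))):
    a=cv2.imread(f"pics/{n}0.png")[y:y+60,x:x+60].astype(float)
    a=np.clip((a/140)**.7*255,0,255).astype(np.uint8)
    o.append(cv2.resize(a,(400,400) ,interpolation=cv2.INTER_LINEAR))
cv2.imwrite('pics/capz.png',np.hstack(o))
E
```

```text
(no output)
```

View pics/capz.png

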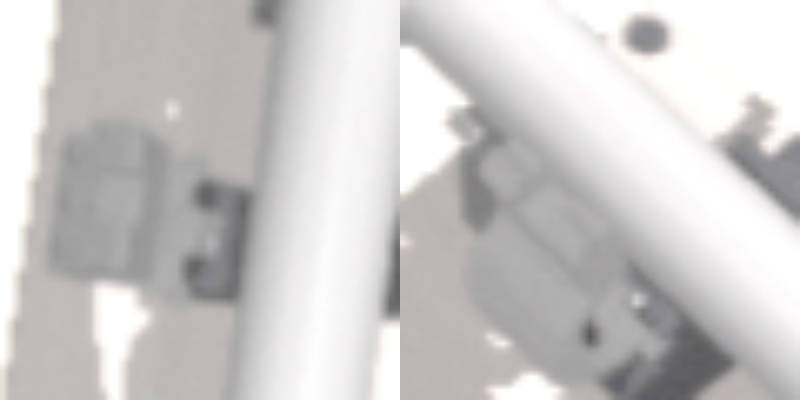

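```bash
cat > fit2.py <<'E'
from h import *
C=np.array([[100,80,10],[100,-80,10],[-100,80,10],[-100,-80,10.]])
ot=np.array([zt(116,95),zt(407,136),zt(67,465),zt(363,505)])
os=np.array([zs(65,332),zs(276,170),zs(315,588),zs(528,405)])
bar=np.array([[23,-52,110],[-23,-52,110],[0,-52,122.]])
ob=np.array([zt(472,282),zt(463,366),zt(488,322)]);obs=np.array([zs(424,172),zs(478,224),zs(463,184)])
TU=np.array([[120,0,85],[-120,0,85.]]);ott=np.array([zt(285,55),zt(225,531)]);ots=np.array([zs(150,155),zs(470,457)])
ear=np.array([[18,-63,100],[18,-63,88]]);oe=np.array([[300+95/6.667,230+120/6.667],[300+152/6.667,230+127/6.667]])-.4
ears=np.array([[18,-63,100.]]);oes=np.array([[305+83/6.667,195+163/6.667]])-.4
def res(q):
    p=q[:3];sh=np.array([q[5]*100,0,0])
    f=lambda n,P:proj(n,b2w(p,P))
    return np.r_[(f('top',C)-ot).ravel(),(f('side',C)-os).ravel(),(f('top',boltP(q[4],bar))-ob).ravel(),(f('side',boltP(q[4],bar))-obs).ravel(),
      (f('top',TU+sh)-ott).ravel(),(f('side',TU+sh)-ots).ravel(),(f('top',capP(q[3],ear))-oe).ravel(),(f('side',capP(q[3],ears))-oes).ravel()]
r=least_squares(res,[.467,-.066,-.15,1.75,1.39,0],loss='soft_l1');print(np.round(r.x,4));print(np.round(res(r.x).reshape(-1,2),1).tolist())
np.save('p.npy',r.x)
from cell import observe
s=observe();Rm=R.from_euler('xyz',s['tool_rot']).as_matrix();print(np.round(Rm,3),s['tool_pos'])
p=r.x
for nm,P in(('ear',capP(p[3],[[0,-50,100]])),('bar',boltP(p[4],[[0,-52,110]])),('press',[[0,-44,100]])):print(nm,P,b2w(p,P))
E
python3 fit2.py
```

```text
[ 0.4673 -0.0668 -0.1482  1.7551  1.4399  0.0103]
[[-0.6, -0.7], [0.5, -0.7], [-1.2, 0.5], [0.4, 0.6], [-0.6, -0.6], [-0.1, -1.9], [0.6, 0.3], [1.2, -2.1], [-0.3, -1.0], [-0.7, 0.7], [0.4, 1.2], [-1.1, -0.2], [1.0, 0.4], [0.9, -0.1], [-0.3, -1.7], [-0.8, 1.4], [-1.8, -2.1], [1.2, 0.6], [0.2, 0.0], [-1.0, -0.2], [0.1, -0.9]]
[[-0.     0.957  0.29 ]
 [ 0.001  0.29  -0.957]
 [-1.     0.    -0.001]] [ 0.1519878  -0.50207932  0.19442001]
ear [[  0.          64.54154714 169.16069673]] [[ 0.47683291 -0.00301284  0.1691607 ]]
bar [[   0.         -111.48697392   57.82942745]] [[ 0.45083763 -0.17711133  0.05782943]]
press [[0, -44, 100]] [[ 0.46080387 -0.11036431  0.1       ]]
```

```bash
cat > mv.py <<'E'
from h import *
from cell import observe
p=np.load('p.npy')
def Rgoal(): 
    c,s=np.cos(p[2]),np.sin(p[2]);bx=np.array([c,s,0]);by=np.array([-s,c,0])
    return np.c_[[0,0,-1.],by,bx]
def st():
    s=observe();Rm=R.from_euler('xyz',s['tool_rot']).as_matrix();t=s['tool_pos']
    d=t-np.r_[p[:2],0];c,sn=np.cos(p[2]),np.sin(p[2])
    b=np.array([c*d[0]+sn*d[1],-sn*d[0]+c*d[1],d[2]])*1000
    F=s['contact_force'];Fb=[c*F[0]+sn*F[1],-sn*F[0]+c*F[1],F[2]]
    print('t',round(s['time'],2),'base mm',np.round(b,1),'Fb',np.round(Fb,1),'open',round(s['opening']*1000,1))
    return s,Rm,t,b
def need(target):
    s,Rm,t,b=st();w=b2w(p,[target])[0]
    print('shift cm',np.round(Rm.T@(w-t)*100,2),'turn deg',np.round(np.degrees(R.from_matrix(Rm.T@Rgoal()).as_rotvec()),1))
E
python3 -c "
from mv import *
need([0,110,280]);need([0,110,150])"
```

```text
t 0.1 base mm [-247.6 -477.   194.4] Fb [-0.1  0.  -0.3] open 92.3
shift cm [ -8.49  47.49 -42.48] turn deg [-64.7  -0.1  -0.1]
t 0.1 base mm [-247.6 -477.   194.4] Fb [-0.1  0.  -0.3] open 92.3
shift cm [  4.51  47.49 -42.46] turn deg [-64.7  -0.1  -0.1]
```

Request:
jog_arm:
  plan: [0,0,0,-8.5,0,0,-1,0,0,0,-8.5,0,0,-1,-64.7,0,0,-8.5,47.5,-42.5,-1,-64.7,0,0,-8.5,47.5,-42.5,-1,-64.7,0,0,-8.5,47.5,-42.5,-1,-64.7,0,0,-8.5,47.5,-42.5,-1,-64.7,0,0,-8.5,47.5,-42.5,-1,-64.7,0,0,-8.5,47.5,-42.5,-1,-64.7,0,0,-8.5,47.5,-42.5,-1,-64.7,0,0,-8.5,47.5,-42.5,-1]

```text
time: 1.1
tool_pos: [0.3606, -0.1589, 0.28]
tool_rot: [-0.609, 1.571, -0.752]
contact_force: [2.1, -1.2, -0.4]
opening: 0.0169
```

```bash
python3 -c "
from mv import *
need([0,110,280])"
```

```text
t 1.1 base mm [ -92.  -106.8  280. ] Fb [ 2.3 -0.8 -0.4] open 16.9
shift cm [-0.   21.63  9.31] turn deg [0.3 0.  0. ]
```

Request:
jog_arm:
  plan: [0,0,0,0,21.6,9.3,-1,0,0,0,0,21.6,9.3,-1,0,0,0,0,21.6,9.3,-1,0,0,0,0,21.6,9.3,-1,0,0,0,0,21.6,9.3,-1,0,0,0,0,21.6,9.3,-1,0,0,0,0,21.6,9.3,-1,0,0,0,0,21.6,9.3,-1]

```text
time: 1.9
tool_pos: [0.4834, 0.0384, 0.2798]
tool_rot: [-2.539, 1.57, -2.688]
contact_force: [0.3, 0.5, -0.1]
opening: 0.0006
```

```bash
cat > look.py <<'E'
import sys
from mv import *
from cell import cams
import ov
def look(tag,a=None,b=None):
    o=[]
    for n,of in(('top',(280,190)),('side',(270,150))):
        im=cams.read_camera(n)['image'][:,:,::-1].copy();cv2.imwrite(f'pics/{n}{tag}.png',im)
        o.append(cv2.resize(im[of[1]:of[1]+160,of[0]:of[0]+160],(400,400),interpolation=cv2.INTER_CUBIC))
    cv2.imwrite(f'pics/l{tag}.png',np.hstack(o))
if __name__=='__main__': look(sys.argv[1])
E
python3 look.py 1;python3 -c "
from mv import *
need([0,110,280]);need([0,95,158])"
```

```text
t 2.0 base mm [  0.6 106.1 280.1] Fb [0.1 0.7 0.5] open 0.4
shift cm [ 0.01  0.39 -0.06] turn deg [-0.1  0.   0. ]
t 2.0 base mm [  0.6 106.1 280.1] Fb [0.1 0.7 0.5] open 0.4
shift cm [12.21 -1.11 -0.06] turn deg [-0.1  0.   0. ]
```

View pics/l1.png

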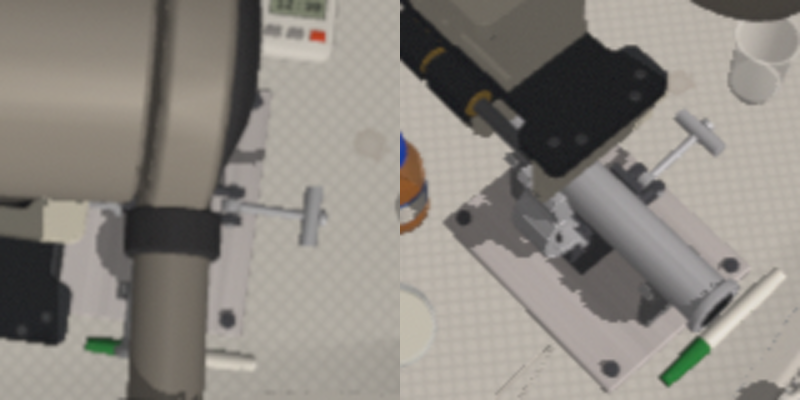

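View pics/side1.png

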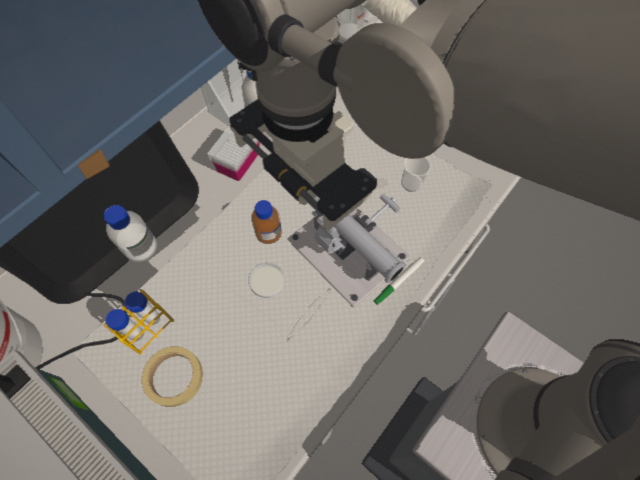

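Request:
jog_arm:
  plan: [0,0,0,4,-0.5,0,-1,0,0,0,8,-0.8,0,-1,0,0,0,12.2,-0.8,0,-1,0,0,0,12.2,-0.8,0,-1,0,0,0,12.2,-0.8,0,-1]

```text
time: 2.5
tool_pos: [0.4829, 0.0305, 0.1589]
tool_rot: [-2.092, 1.571, -2.241]
contact_force: [0.2, -0.5, -0.5]
opening: 0.0006
```

```bash
cat > arc.py <<'E'
from mv import *
import sys
s,Rm,t,b=st()
y0=float(sys.argv[1])if len(sys.argv)>1 else -53
for a in np.arange(1.7,-0.01,-0.1):
    e=capP(a,[[0,y0,100]])[0]+[0,9.5,0]
    d=e-b;print(round(a,2),np.round(e[1:],1),'x',round(-d[2]/10,2),'y',round(d[1]/10,2),'z',round(d[0]/10,2))
E
python3 arc.py
```

```text
t 2.5 base mm [  1.1  98.6 158.9] Fb [ 0.3 -0.5 -0.5] open 0.6
1.7 [ 69.9 173.6] x -1.46 y -2.87 z -0.11
1.6 [ 61.1 175.6] x -1.66 y -3.75 z -0.11
1.5 [ 52.2 176.7] x -1.77 y -4.64 z -0.11
1.4 [ 43.2 176.9] x -1.8 y -5.54 z -0.11
1.3 [ 34.2 176.2] x -1.73 y -6.44 z -0.11
1.2 [ 25.4 174.7] x -1.57 y -7.32 z -0.11
1.1 [ 16.7 172.2] x -1.33 y -8.19 z -0.11
1.0 [  8.4 168.9] x -1.0 y -9.02 z -0.11
0.9 [  0.4 164.8] x -0.58 y -9.82 z -0.11
0.8 [ -7.2 159.9] x -0.1 y -10.58 z -0.11
0.7 [-14.2 154.3] x 0.47 y -11.28 z -0.11
0.6 [-20.6 148. ] x 1.1 y -11.92 z -0.11
0.5 [-26.4 141.1] x 1.79 y -12.49 z -0.11
0.4 [-31.4 133.6] x 2.53 y -13.0 z -0.11
0.3 [-35.7 125.7] x 3.32 y -13.43 z -0.11
0.2 [-39.1 117.4] x 4.15 y -13.77 z -0.11
0.1 [-41.8 108.8] x 5.01 y -14.03 z -0.11
-0.0 [-43.5 100. ] x 5.89 y -14.21 z -0.11
```

Request:
jog_arm:
  plan: [0,0,0,-0.8,-1.2,-0.1,-1,0,0,0,-1.2,-1.9,-0.1,-1,0,0,0,-1.4,-2.4,-0.1,-1,0,0,0,-1.45,-2.9,-0.1,-1,0,0,0,-1.55,-3.3,-0.1,-1,0,0,0,-1.65,-3.75,-0.1,-1,0,0,0,-1.7,-4.2,-0.1,-1,0,0,0,-1.75,-4.6,-0.1,-1,0,0,0,-1.8,-5.1,-0.1,-1,0,0,0,-1.8,-5.5,-0.1,-1]

```text
time: 3.5
tool_pos: [0.4736, -0.0235, 0.176]
tool_rot: [-1.71, 1.571, -1.858]
contact_force: [-0.0, 0.0, 0.3]
opening: 0.0003
```

```bash
python3 look.py 2; python3 arc.py
```

```text
t 3.6 base mm [ -0.2  43.7 175.9] Fb [ 0.  -0.5 -0.5] open 0.0
1.7 [ 69.9 173.6] x 0.24 y 2.61 z 0.02
1.6 [ 61.1 175.6] x 0.04 y 1.74 z 0.02
1.5 [ 52.2 176.7] x -0.08 y 0.84 z 0.02
1.4 [ 43.2 176.9] x -0.1 y -0.05 z 0.02
1.3 [ 34.2 176.2] x -0.03 y -0.95 z 0.02
1.2 [ 25.4 174.7] x 0.13 y -1.84 z 0.02
1.1 [ 16.7 172.2] x 0.37 y -2.7 z 0.02
1.0 [  8.4 168.9] x 0.7 y -3.54 z 0.02
0.9 [  0.4 164.8] x 1.11 y -4.34 z 0.02
0.8 [ -7.2 159.9] x 1.6 y -5.09 z 0.02
0.7 [-14.2 154.3] x 2.17 y -5.79 z 0.02
0.6 [-20.6 148. ] x 2.8 y -6.43 z 0.02
0.5 [-26.4 141.1] x 3.49 y -7.01 z 0.02
0.4 [-31.4 133.6] x 4.23 y -7.51 z 0.02
0.3 [-35.7 125.7] x 5.02 y -7.94 z 0.02
0.2 [-39.1 117.4] x 5.85 y -8.29 z 0.02
0.1 [-41.8 108.8] x 6.71 y -8.55 z 0.02
-0.0 [-43.5 100. ] x 7.59 y -8.72 z 0.02
```

View pics/l2.png

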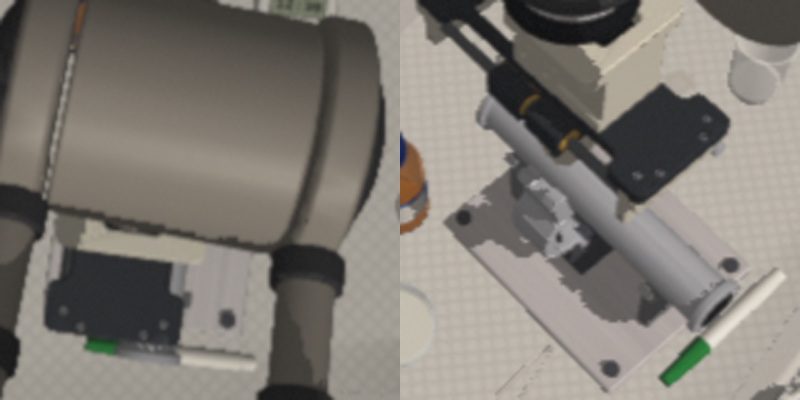

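```bash
cat > ovt.py <<'E'
from mv import *
import sys
tag=sys.argv[1];s,Rm,t,b=st();k=5
for n,of in(('top',(290,190)),('side',(290,150))):
    im=cv2.imread(f'pics/{n}{tag}.png')[of[1]:of[1]+120,of[0]:of[0]+120]
    im=np.clip((im/200.)**.7*255,0,255).astype(np.uint8)
    im=cv2.resize(im,(600,600),interpolation=cv2.INTER_CUBIC)
    for L in(0,-.066):
        P=[t+Rm@np.array([L,y,z]) for y,z in((.0095,.019),(.0095,-.019),(-.0095,-.019),(-.0095,.019))]
        q=((proj(n,np.array(P))-of+.5)*k).astype(int);cv2.polylines(im,[q.reshape(-1,1,2)],True,(0,0,255),1)
    for a in map(float,sys.argv[2:]):
      for z in(100,88):
        q=((proj(n,b2w(p,capP(a,[[18,-23,z],[18,-63,z],[-18,-63,z],[-18,-23,z]])))-of+.5)*k).astype(int);cv2.polylines(im,[q.reshape(-1,1,2)],True,(0,255,0),1)
    cv2.imwrite(f'pics/ovt_{n}{tag}.png',im)
E
python3 ovt.py 2 1.75 1.4
```

```text
t 3.6 base mm [ -0.2  43.7 175.9] Fb [ 0.  -0.5 -0.5] open 0.0
```

View pics/ovt_side2.png

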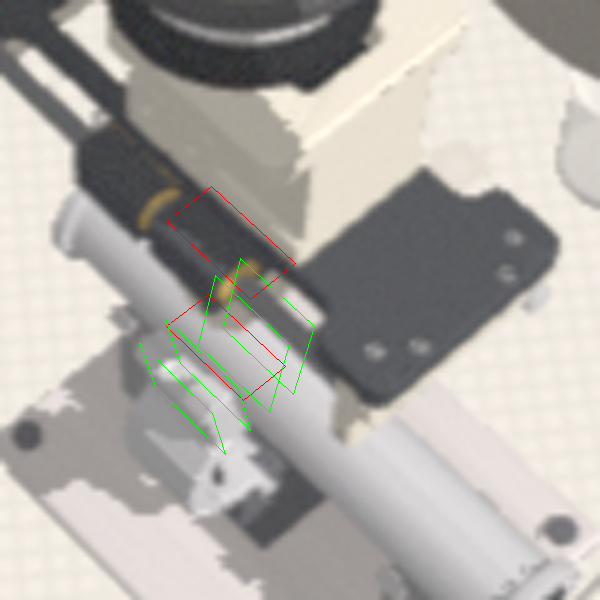

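```bash
python3 - <<'E'
import cv2,numpy as np
a=cv2.imread('pics/side2.png')[20:260,180:420];a=np.clip((a/200.)**.6*255,0,255).astype(np.uint8)
cv2.imwrite('pics/g2.png',cv2.resize(a,(600,600),interpolation=cv2.INTER_CUBIC))
E
```

```text
(no output)
```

View pics/g2.png

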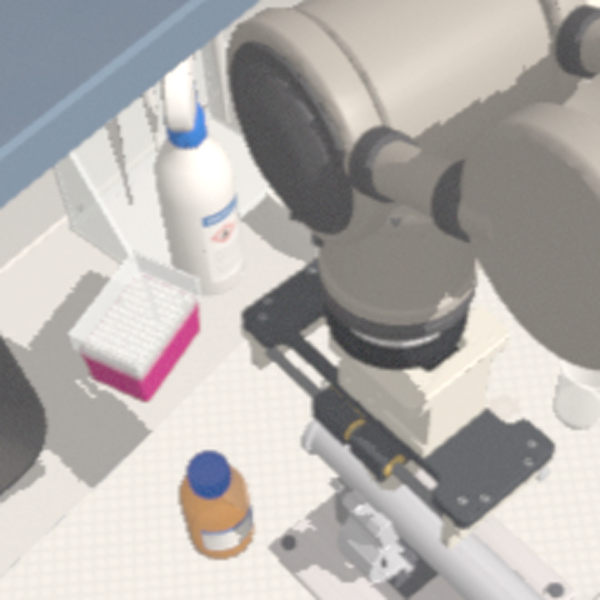

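View pics/ovt_top2.png

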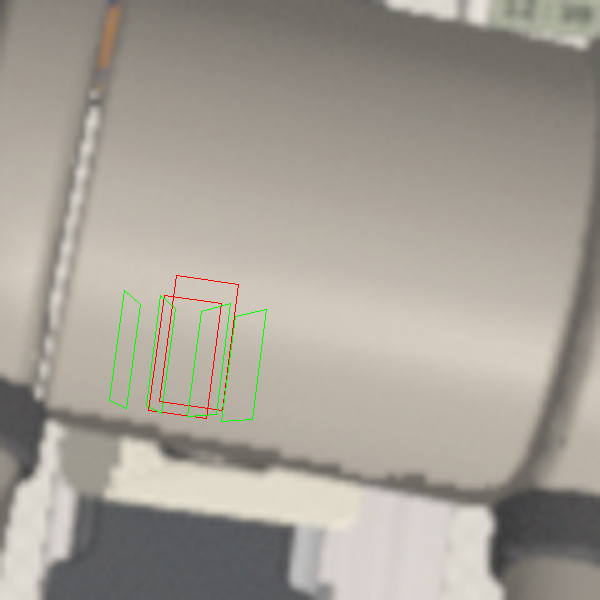

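```bash
python3 - <<'E'
import cv2,numpy as np
o=[]
for n in(0,1,2):
    a=cv2.imread(f'pics/side{n}.png')[185:265,300:350+10];a=np.clip((a/200.)**.6*255,0,255).astype(np.uint8)
    o.append(cv2.resize(a,None,fx=4.4*1,fy=4.4*1.,interpolation=cv2.INTER_LINEAR))
cv2.imwrite('pics/cmp.png',np.hstack(o))
E
```

```text
(no output)
```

View pics/cmp.png

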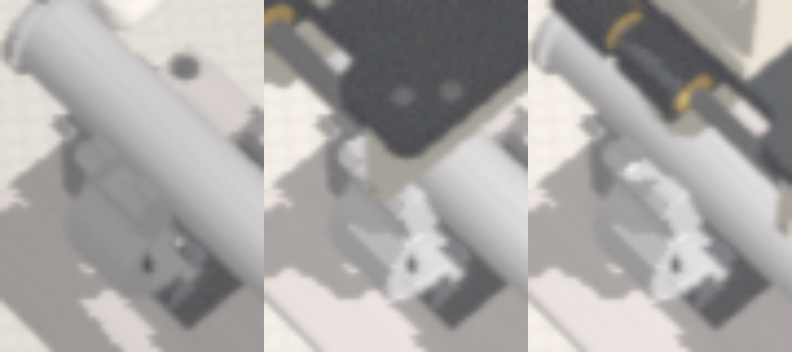

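Request:
jog_arm:
  plan: [0,0,0,-3,1,0,-1,0,0,0,-3,5,0,-1,0,0,0,-3,6.2,0,-1,0,0,0,-1,6.2,0,-1,0,0,0,1.5,6.2,0,-1,0,0,0,3.2,6.2,0,-1,0,0,0,3.2,6.2,0,-1]

```text
time: 4.3
tool_pos: [0.4809, 0.0384, 0.1416]
tool_rot: [-3.035, 1.565, 3.101]
contact_force: [-0.6, 0.3, 0.4]
opening: 0.0003
```

```bash
python3 look.py 3; python3 ovt.py 3 1.75 1.9
```

```text
t 4.4 base mm [ -0.2 106.1 144.1] Fb [0.4 0.1 0.2] open 0.4
```

View pics/ovt_side3.png

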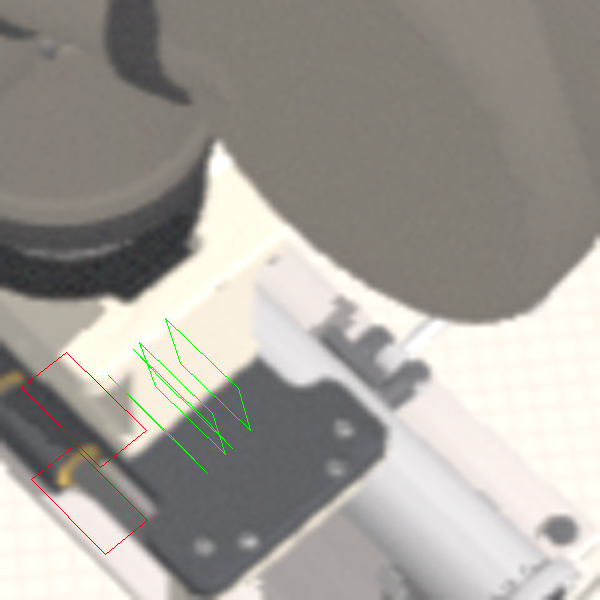

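Request:
jog_arm:
  plan: [0,0,0,0,-0.5,0,-1,0,0,0,0,-1,0,-1,0,0,0,0,-1.5,0,-1,0,0,0,0,-1.8,0,-1,0,0,0,0,-2.1,0,-1,0,0,0,0,-2.4,0,-1]

```text
time: 5.0
tool_pos: [0.4792, 0.0141, 0.1441]
tool_rot: [-0.299, 1.571, -0.447]
contact_force: [-0.7, -0.0, -0.0]
opening: 0.0003
```

```bash
python3 -c "
from mv import *
st()"
```

```text
t 5.0 base mm [-1.000e-01  8.190e+01  1.441e+02] Fb [-0.7 -0.1 -0. ] open 0.3
```

Request:
jog_arm:
  plan: [0,0,0,0,-0.4,0,-1,0,0,0,0,-0.8,0,-1,0,0,0,0,-1.2,0,-1,0,0,0,0,-1.6,0,-1]

```text
time: 5.4
tool_pos: [0.4778, 0.0004, 0.1454]
tool_rot: [1.028, 1.566, 0.88]
contact_force: [-0.8, 11.5, 13.4]
opening: 0.0002
```

```bash
python3 look.py 4; python3 ovt.py 4 1.75 1.5
```

```text
t 5.5 base mm [  0.5  67.6 145.6] Fb [-1.8  6.5 10.5] open 0.5
```

View pics/ovt_side4.png

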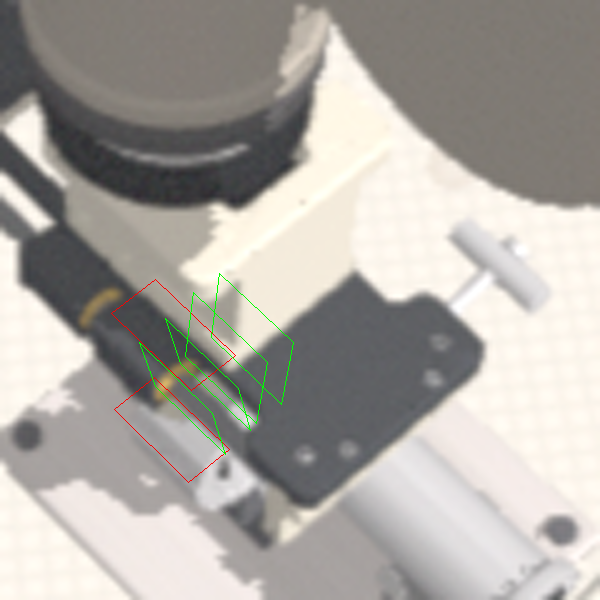

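Request:
jog_arm:
  plan: [0,0,0,0,1,0,-0.57,0,0,0,0,2.5,0,-0.57,0,0,0,-1,2.5,0,-0.57,0,0,0,-2.2,2.5,0,-0.57,0,0,0,-2.2,2.5,0,-0.57,0,0,0,-2.2,2.5,0,-0.57]

```text
time: 6.1
tool_pos: [0.4806, 0.023, 0.1662]
tool_rot: [-0.501, 1.57, -0.648]
contact_force: [-1.0, 0.0, -0.3]
opening: 0.0197
```

```bash
python3 arc.py -52
```

```text
t 6.1 base mm [-1.000e-01  9.080e+01  1.662e+02] Fb [-1.  -0.1 -0.3] open 19.7
1.7 [ 69.7 172.6] x -0.64 y -2.11 z 0.01
1.6 [ 61.1 174.6] x -0.84 y -2.98 z 0.01
1.5 [ 52.2 175.7] x -0.95 y -3.86 z 0.01
1.4 [ 43.4 175.9] x -0.97 y -4.75 z 0.01
1.3 [ 34.5 175.3] x -0.91 y -5.63 z 0.01
1.2 [ 25.7 173.7] x -0.75 y -6.51 z 0.01
1.1 [ 17.2 171.3] x -0.51 y -7.36 z 0.01
1.0 [  8.9 168.1] x -0.19 y -8.19 z 0.01
0.9 [  1. 164.] x 0.22 y -8.98 z 0.01
0.8 [ -6.5 159.2] x 0.7 y -9.73 z 0.01
0.7 [-13.4 153.6] x 1.25 y -10.43 z 0.01
0.6 [-19.8 147.4] x 1.88 y -11.06 z 0.01
0.5 [-25.5 140.6] x 2.56 y -11.63 z 0.01
0.4 [-30.5 133.2] x 3.29 y -12.13 z 0.01
0.3 [-34.7 125.4] x 4.08 y -12.55 z 0.01
0.2 [-38.2 117.2] x 4.9 y -12.9 z 0.01
0.1 [-40.8 108.7] x 5.75 y -13.16 z 0.01
-0.0 [-42.5 100. ] x 6.62 y -13.33 z 0.01
```

Request:
jog_arm:
  plan: [0,0,0,-0.2,-1.2,0,-0.57,0,0,0,-0.4,-1.8,0,-0.57,0,0,0,-0.5,-2.2,0,-0.57,0,0,0,-0.6,-2.6,0,-0.57,0,0,0,-0.7,-3.0,0,-0.57,0,0,0,-0.7,-3.4,0,-0.57,0,0,0,-0.8,-3.9,0,-0.57]

```text
time: 6.8
tool_pos: [0.4747, -0.0154, 0.1739]
tool_rot: [-3.003, 1.571, 3.133]
contact_force: [-0.5, -0.9, -0.0]
opening: 0.0197
```

```bash
python3 look.py 5; python3 ovt.py 5 1.75 1.5;python3 arc.py -50
```

```text
t 6.9 base mm [-1.000e-01  5.170e+01  1.741e+02] Fb [-0.9  0.1 -0.1] open 19.7
t 6.9 base mm [-1.000e-01  5.170e+01  1.741e+02] Fb [-0.9  0.1 -0.1] open 19.7
1.7 [ 69.5 170.6] x 0.35 y 1.78 z 0.01
1.6 [ 61.  172.6] x 0.15 y 0.93 z 0.01
1.5 [ 52.4 173.7] x 0.04 y 0.07 z 0.01
1.4 [ 43.7 174. ] x 0.01 y -0.8 z 0.01
1.3 [ 35.  173.3] x 0.07 y -1.66 z 0.01
1.2 [ 26.5 171.9] x 0.22 y -2.52 z 0.01
1.1 [ 18.1 169.5] x 0.45 y -3.36 z 0.01
1.0 [ 10.  166.4] x 0.77 y -4.17 z 0.01
0.9 [  2.2 162.4] x 1.16 y -4.94 z 0.01
0.8 [ -5.1 157.7] x 1.63 y -5.67 z 0.01
0.7 [-11.9 152.3] x 2.17 y -6.36 z 0.01
0.6 [-18.1 146.3] x 2.78 y -6.98 z 0.01
0.5 [-23.7 139.6] x 3.44 y -7.54 z 0.01
0.4 [-28.6 132.5] x 4.16 y -8.03 z 0.01
0.3 [-32.8 124.8] x 4.92 y -8.45 z 0.01
0.2 [-36.2 116.8] x 5.73 y -8.79 z 0.01
0.1 [-38.8 108.5] x 6.56 y -9.04 z 0.01
-0.0 [-40.5 100. ] x 7.41 y -9.22 z 0.01
```

View pics/ovt_side5.png

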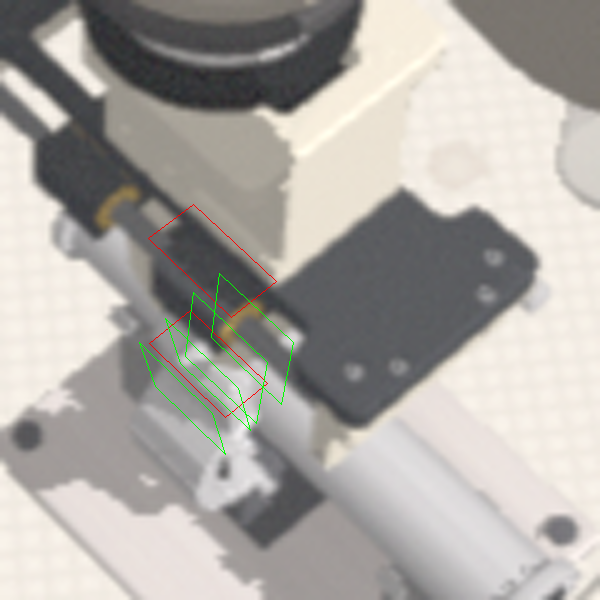

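Request:
jog_arm:
  plan: [0,0,0,0,-0.4,0,-0.57,0,0,0,0,-0.8,0,-0.57,0,0,0,0,-1.2,0,-0.57,0,0,0,0.1,-1.7,0,-0.57,0,0,0,0.15,-2.1,0,-0.57,0,0,0,0.2,-2.5,0,-0.57,0,0,0,0.3,-2.9,0,-0.57,0,0,0,0.45,-3.4,0,-0.57]

```text
time: 7.7
tool_pos: [0.4698, -0.0492, 0.1694]
tool_rot: [-0.454, 1.571, -0.601]
contact_force: [0.5, -0.3, 0.3]
opening: 0.0198
```

```bash
python3 look.py 6; python3 ovt.py 6 1.75 1.1;python3 arc.py -50|head -1
```

```text
t 7.8 base mm [ -0.3  17.6 169.3] Fb [-0.2 -0.2  0.3] open 19.6
t 7.8 base mm [ -0.3  17.6 169.3] Fb [-0.2 -0.2  0.3] open 19.6
```

View pics/ovt_side6.png

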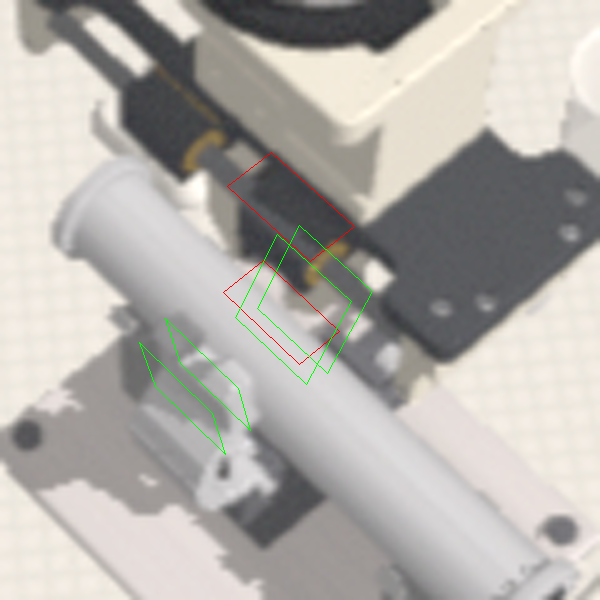

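```bash
python3 - <<'E'
import cv2,numpy as np
a=cv2.imread('pics/side6.png')[200:260,305:365];a=np.clip((a/230.)**.8*255,0,255).astype(np.uint8)
b=cv2.imread('pics/side2.png')[200:260,305:365];b=np.clip((b/230.)**.8*255,0,255).astype(np.uint8)
cv2.imwrite('pics/z6.png',np.hstack([cv2.resize(b,(400,400),interpolation=cv2.INTER_LINEAR),cv2.resize(a,(400,400),interpolation=cv2.INTER_LINEAR)]))
E
```

```text
(no output)
```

View pics/z6.png

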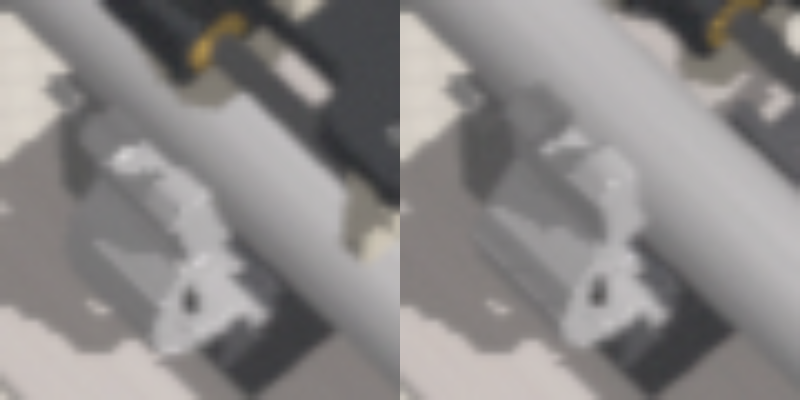

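View pics/top6.png

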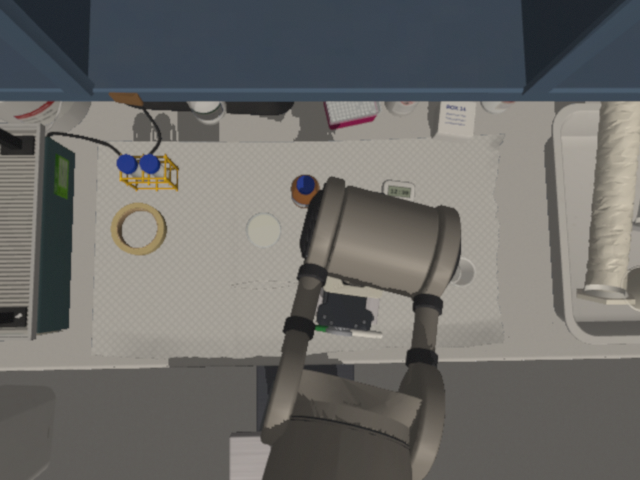

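Request:
jog_arm:
  plan: [0,0,0,-4.5,0,0,-0.57,0,0,0,-4.5,4.5,0,-0.57,0,0,0,-4.5,7.4,0,-0.57,0,0,0,-1.5,7.4,0,-0.57,0,0,0,1.7,7.4,0,-0.57,0,0,0,1.7,7.4,0,-0.57,0,0,0,1.7,7.4,0,-0.57]

```text
time: 8.5
tool_pos: [0.4808, 0.0244, 0.153]
tool_rot: [-3.05, 1.57, 3.085]
contact_force: [-0.5, 0.0, 0.3]
opening: 0.0196
```

```bash
python3 arc.py -52
```

```text
t 8.5 base mm [-1.00e-01  9.22e+01  1.53e+02] Fb [-0.5 -0.   0.3] open 19.6
1.7 [ 69.7 172.6] x -1.96 y -2.25 z 0.01
1.6 [ 61.1 174.6] x -2.16 y -3.11 z 0.01
1.5 [ 52.2 175.7] x -2.27 y -4.0 z 0.01
1.4 [ 43.4 175.9] x -2.3 y -4.89 z 0.01
1.3 [ 34.5 175.3] x -2.23 y -5.77 z 0.01
1.2 [ 25.7 173.7] x -2.08 y -6.65 z 0.01
1.1 [ 17.2 171.3] x -1.84 y -7.5 z 0.01
1.0 [  8.9 168.1] x -1.51 y -8.33 z 0.01
0.9 [  1. 164.] x -1.1 y -9.12 z 0.01
0.8 [ -6.5 159.2] x -0.62 y -9.87 z 0.01
0.7 [-13.4 153.6] x -0.07 y -10.56 z 0.01
0.6 [-19.8 147.4] x 0.55 y -11.2 z 0.01
0.5 [-25.5 140.6] x 1.24 y -11.77 z 0.01
0.4 [-30.5 133.2] x 1.97 y -12.27 z 0.01
0.3 [-34.7 125.4] x 2.75 y -12.69 z 0.01
0.2 [-38.2 117.2] x 3.57 y -13.04 z 0.01
0.1 [-40.8 108.7] x 4.42 y -13.3 z 0.01
-0.0 [-42.5 100. ] x 5.3 y -13.47 z 0.01
```

Request:
jog_arm:
  plan: [0,0,0,0,-1,0,-0.57,0,0,0,0,-2,0,-0.57,0,0,0,0,-2.4,0,-0.57,0,0,0,-0.1,-2.8,0,-0.57,0,0,0,-0.2,-3.2,0,-0.57,0,0,0,-0.3,-3.6,0,-0.57,0,0,0,-0.4,-4.0,0,-0.57,0,0,0,-0.5,-4.4,0,-0.57]

```text
time: 9.3
tool_pos: [0.4742, -0.0194, 0.1576]
tool_rot: [-1.298, 1.571, -1.446]
contact_force: [0.1, -0.1, -0.4]
opening: 0.0195
```

```bash
python3 look.py 7; python3 ovt.py 7 1.65 1.4
```

```text
t 9.4 base mm [-1.000e-01  4.780e+01  1.576e+02] Fb [-0.4 -0.4  0.1] open 19.9
```

View pics/ovt_side7.png

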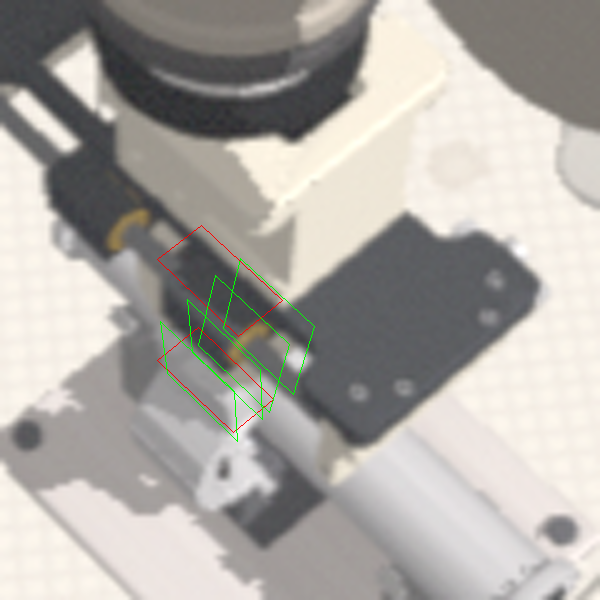

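```bash
python3 - <<'E'
from mv import *
im=cv2.imread('pics/side6.png')[195:255,305:365];of=(305,195)
o=[]
for a in(1.65,1.45):
    m=cv2.resize(im,(400,400),interpolation=cv2.INTER_LINEAR)
    for z in(100,88):
        q=((proj('side',b2w(p,capP(a,[[18,-23,z],[18,-63,z],[-18,-63,z],[-18,-23,z]])))-of+.5)*6.667).astype(int);cv2.polylines(m,[q.reshape(-1,1,2)],True,(0,255,0),1)
    th=np.linspace(np.radians(20),np.radians(150),15)
    for x in(18,-18):
        q=((proj('side',b2w(p,capP(a,np.c_[0*th+x,32*np.cos(th),85+32*np.sin(th)])))-of+.5)*6.667).astype(int);cv2.polylines(m,[q.reshape(-1,1,2)],False,(0,0,255),1)
    o.append(m)
cv2.imwrite('pics/m6.png',np.hstack(o))
E
```

```text
(no output)
```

View pics/m6.png

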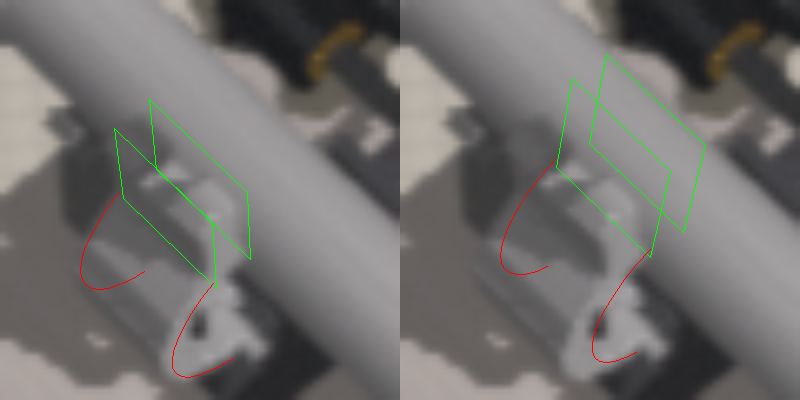

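```bash
python3 - <<'E'
from mv import *
s,Rm,t,b=st();of=(240,130);k=4
im=cv2.resize(cv2.imread('pics/side7.png')[130:280,240:390],(600,600),interpolation=cv2.INTER_CUBIC)
for L,col in((0,(0,0,255)),(-.019,(0,128,255)),(-.066,(0,255,0)),(-.1,(255,0,0))):
    hy,hz=(.0095,.029) if L>-.05 else (.0375,.095)
    P=np.array([t+Rm@np.array([L,y,z]) for y,z in((hy,hz),(hy,-hz),(-hy,-hz),(-hy,hz))])
    q=((proj('side',P)-of+.5)*k).astype(int);cv2.polylines(im,[q.reshape(-1,1,2)],True,col,1)
cv2.imwrite('pics/b7.png',im)
E
```

```text
t 9.4 base mm [-1.000e-01  4.780e+01  1.576e+02] Fb [-0.4 -0.4  0.1] open 19.9
```

View pics/b7.png

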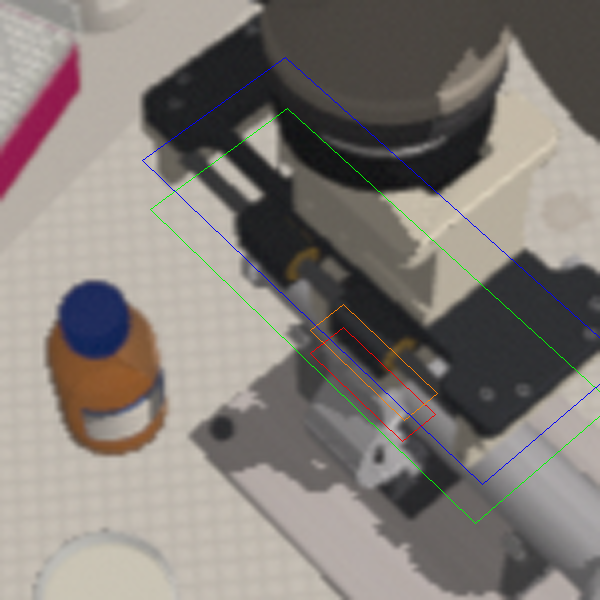

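```bash
python3 - <<'E'
from mv import *
t=np.array([0.4698,-0.0492,0.1694]);Rm=Rgoal();of=(250,170);k=3.75
for n,of in(('top',(260,200)),('side',(250,130))):
    im=cv2.resize(cv2.imread(f'pics/{n}6.png')[of[1]:of[1]+150,of[0]:of[0]+150],(600,600),interpolation=cv2.INTER_CUBIC);k=4
    for L,col in((0,(0,0,255)),(-.066,(0,255,0)),(-.1,(255,0,0)),(-.137,(255,255,0))):
        hy,hz=(.0095,.029) if L>-.05 else (.0375,.095)
        P=np.array([t+Rm@np.array([L,y,z]) for y,z in((hy,hz),(hy,-hz),(-hy,-hz),(-hy,hz))])
        q=((proj(n,P)-of+.5)*k).astype(int);cv2.polylines(im,[q.reshape(-1,1,2)],True,col,1)
    cv2.imwrite(f'pics/b6{n}.png',im)
E
```

```text
(no output)
```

View pics/b6top.png

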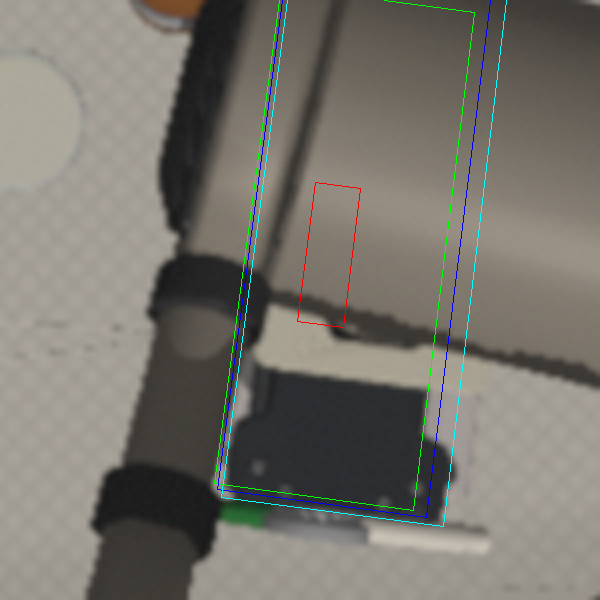

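View pics/b6side.png

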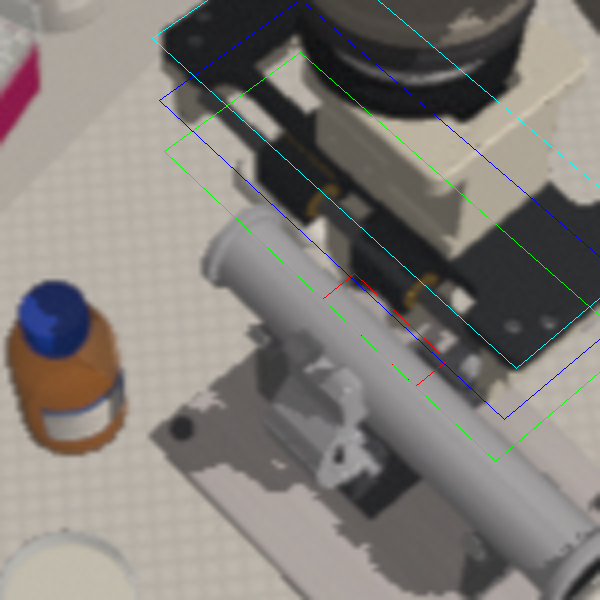

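```bash
python3 - <<'E'
import cv2,numpy as np
a=cv2.imread('pics/side6.png')[155:225,305:375];a=np.clip((a/200.)**.6*255,0,255).astype(np.uint8)
cv2.imwrite('pics/f6.png',cv2.resize(a,(600,600),interpolation=cv2.INTER_LINEAR))
E
```

```text
(no output)
```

View pics/f6.png

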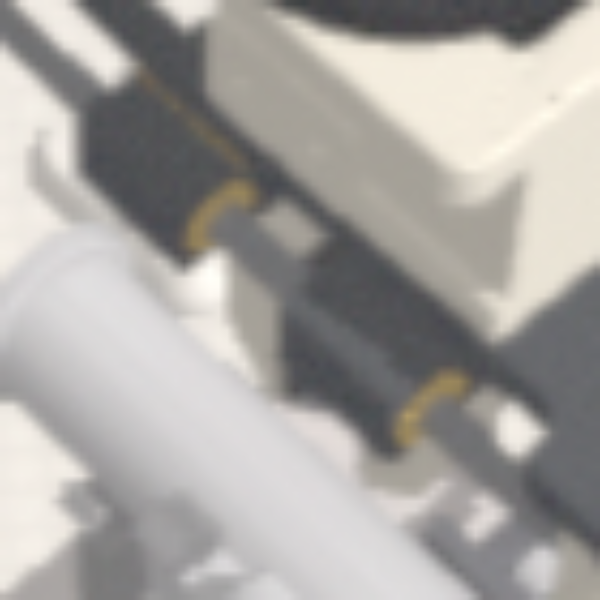

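```bash
python3 - <<'E'
from mv import *
for z in(169,179,189,199):
  for x in(22,10,-10,-22):
    print(z,x,[np.round((proj('side',b2w(p,[[x,17.6+dy,z]]))[0]-[305,155])*8.57).astype(int).tolist() for dy in(9.5,0,-9.5)])
E
```

```text
169 22 [[238, 444], [273, 417], [307, 390]]
169 10 [[279, 483], [314, 455], [348, 428]]
169 -10 [[348, 547], [383, 519], [417, 491]]
169 -22 [[390, 587], [425, 558], [459, 530]]
179 22 [[240, 418], [274, 391], [309, 364]]
179 10 [[281, 457], [316, 429], [351, 402]]
179 -10 [[351, 522], [386, 494], [420, 466]]
179 -22 [[393, 562], [428, 533], [463, 505]]
189 22 [[241, 392], [276, 364], [311, 337]]
189 10 [[282, 431], [318, 403], [353, 375]]
189 -10 [[353, 496], [388, 468], [424, 440]]
189 -22 [[396, 536], [431, 508], [467, 479]]
199 22 [[242, 365], [278, 337], [313, 309]]
199 10 [[284, 404], [320, 376], [355, 348]]
199 -10 [[355, 470], [391, 441], [427, 413]]
199 -22 [[399, 510], [435, 481], [470, 453]]
```

```bash
sed -i "s/d\[2\]\])\*1000/d[2]+.030])*1000/" mv.py; sed -i 's/w=b2w(p,\[target\])\[0\]/w=b2w(p,[target])[0]-np.array([0,0,.03])/' mv.py; python3 -c "
from mv import *
need([0,92,170])"
```

```text
t 9.4 base mm [-1.000e-01  4.780e+01  1.876e+02] Fb [-0.4 -0.4  0.1] open 19.9
shift cm [1.76 4.43 0.01] turn deg [-0.  0.  0.]
```

Request:
jog_arm:
  plan: [0,0,0,-1.5,1,0,-0.57,0,0,0,-1.5,4.4,0,-0.57,0,0,0,0.8,4.4,0,-0.57,0,0,0,1.8,4.4,0,-0.57,0,0,0,1.8,4.4,0,-0.57,0,0,0,1.8,4.4,0,-0.57]

```text
time: 10.0
tool_pos: [0.4808, 0.024, 0.1397]
tool_rot: [-2.793, 1.57, -2.941]
contact_force: [-0.1, -0.8, -0.1]
opening: 0.02
```

```bash
python3 arc.py -51
```

```text
t 10.0 base mm [-1.000e-01  9.180e+01  1.697e+02] Fb [ 0.  -0.8 -0.1] open 20.0
1.7 [ 69.6 171.6] x -0.19 y -2.22 z 0.01
1.6 [ 61.  173.6] x -0.39 y -3.08 z 0.01
1.5 [ 52.3 174.7] x -0.5 y -3.95 z 0.01
1.4 [ 43.5 174.9] x -0.53 y -4.83 z 0.01
1.3 [ 34.8 174.3] x -0.47 y -5.71 z 0.01
1.2 [ 26.1 172.8] x -0.31 y -6.57 z 0.01
1.1 [ 17.6 170.4] x -0.08 y -7.42 z 0.01
1.0 [  9.4 167.2] x 0.24 y -8.24 z 0.01
0.9 [  1.6 163.2] x 0.64 y -9.02 z 0.01
0.8 [ -5.8 158.5] x 1.12 y -9.76 z 0.01
0.7 [-12.7 153. ] x 1.67 y -10.45 z 0.01
0.6 [-19.  146.9] x 2.28 y -11.08 z 0.01
0.5 [-24.6 140.1] x 2.95 y -11.65 z 0.01
0.4 [-29.6 132.9] x 3.68 y -12.14 z 0.01
0.3 [-33.8 125.1] x 4.45 y -12.56 z 0.01
0.2 [-37.2 117. ] x 5.26 y -12.9 z 0.01
0.1 [-39.8 108.6] x 6.1 y -13.16 z 0.01
-0.0 [-41.5 100. ] x 6.97 y -13.33 z 0.01
```

Request:
jog_arm:
  plan: [0,0,0,0,-1.2,0,-0.57,0,0,0,-0.1,-2,0,-0.57,0,0,0,-0.2,-2.4,0,-0.57,0,0,0,-0.3,-2.8,0,-0.57,0,0,0,-0.35,-3.2,0,-0.57,0,0,0,-0.4,-3.6,0,-0.57,0,0,0,-0.45,-4.0,0,-0.57,0,0,0,-0.45,-4.4,0,-0.57,0,0,0,-0.45,-4.8,0,-0.57,0,0,0,-0.45,-5.2,0,-0.57]

```text
time: 11.0
tool_pos: [0.4732, -0.0264, 0.1441]
tool_rot: [1.451, 1.568, 1.302]
contact_force: [2.0, 7.1, -2.5]
opening: 0.0197
```

```bash
python3 arc.py -51;python3 look.py 8; python3 ovt.py 8 1.65 1.35
```

```text
t 11.0 base mm [-1.000e-01  4.090e+01  1.741e+02] Fb [ 1.   7.3 -2.5] open 19.7
1.7 [ 69.6 171.6] x 0.25 y 2.87 z 0.01
1.6 [ 61.  173.6] x 0.05 y 2.02 z 0.01
1.5 [ 52.3 174.7] x -0.06 y 1.14 z 0.01
1.4 [ 43.5 174.9] x -0.09 y 0.26 z 0.01
1.3 [ 34.8 174.3] x -0.02 y -0.61 z 0.01
1.2 [ 26.1 172.8] x 0.13 y -1.48 z 0.01
1.1 [ 17.6 170.4] x 0.36 y -2.33 z 0.01
1.0 [  9.4 167.2] x 0.68 y -3.14 z 0.01
0.9 [  1.6 163.2] x 1.08 y -3.93 z 0.01
0.8 [ -5.8 158.5] x 1.56 y -4.67 z 0.01
0.7 [-12.7 153. ] x 2.11 y -5.35 z 0.01
0.6 [-19.  146.9] x 2.72 y -5.98 z 0.01
0.5 [-24.6 140.1] x 3.39 y -6.55 z 0.01
0.4 [-29.6 132.9] x 4.12 y -7.04 z 0.01
0.3 [-33.8 125.1] x 4.89 y -7.46 z 0.01
0.2 [-37.2 117. ] x 5.7 y -7.81 z 0.01
0.1 [-39.8 108.6] x 6.54 y -8.06 z 0.01
-0.0 [-41.5 100. ] x 7.41 y -8.24 z 0.01
t 11.1 base mm [-1.00e-01  4.04e+01  1.74e+02] Fb [ 0.7  4.3 -2.6] open 20.0
```

View pics/ovt_side8.png

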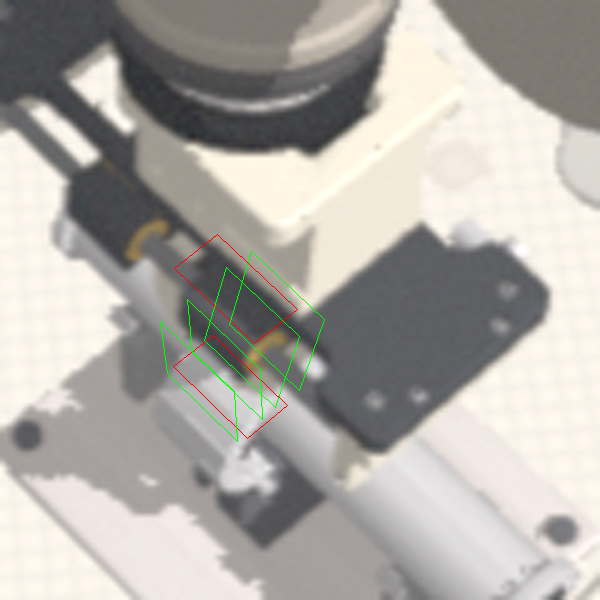

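The upper half is now moving, at 4–7 N. I found that the real fingertips sit about 30 mm above the reported TCP. I'm continuing along the arc.

Request:
jog_arm:
  plan: [0,0,0,0,-0.4,0,-0.57,0,0,0,0,-0.8,0,-0.57,0,0,0,0.05,-1.2,0,-0.57,0,0,0,0.15,-1.6,0,-0.57,0,0,0,0.25,-2.0,0,-0.57,0,0,0,0.35,-2.4,0,-0.57,0,0,0,0.5,-2.8,0,-0.57,0,0,0,0.7,-3.2,0,-0.57,0,0,0,0.9,-3.6,0,-0.57,0,0,0,1.1,-4.0,0,-0.57]

```text
time: 12.1
tool_pos: [0.4669, -0.0657, 0.1331]
tool_rot: [1.69, 1.568, 1.542]
contact_force: [0.1, 8.5, -0.1]
opening: 0.0199
```

```bash
python3 arc.py -51
```

```text
t 12.1 base mm [ -0.5   1.1 163.1] Fb [-1.1  8.4 -0.1] open 19.9
1.7 [ 69.6 171.6] x -0.85 y 6.85 z 0.05
1.6 [ 61.  173.6] x -1.04 y 5.99 z 0.05
1.5 [ 52.3 174.7] x -1.16 y 5.12 z 0.05
1.4 [ 43.5 174.9] x -1.18 y 4.24 z 0.05
1.3 [ 34.8 174.3] x -1.12 y 3.36 z 0.05
1.2 [ 26.1 172.8] x -0.97 y 2.5 z 0.05
1.1 [ 17.6 170.4] x -0.73 y 1.65 z 0.05
1.0 [  9.4 167.2] x -0.41 y 0.83 z 0.05
0.9 [  1.6 163.2] x -0.01 y 0.05 z 0.05
0.8 [ -5.8 158.5] x 0.47 y -0.69 z 0.05
0.7 [-12.7 153. ] x 1.01 y -1.38 z 0.05
0.6 [-19.  146.9] x 1.63 y -2.01 z 0.05
0.5 [-24.6 140.1] x 2.3 y -2.57 z 0.05
0.4 [-29.6 132.9] x 3.03 y -3.07 z 0.05
0.3 [-33.8 125.1] x 3.8 y -3.49 z 0.05
0.2 [-37.2 117. ] x 4.61 y -3.83 z 0.05
0.1 [-39.8 108.6] x 5.45 y -4.09 z 0.05
-0.0 [-41.5 100. ] x 6.31 y -4.26 z 0.05
```

Request:
jog_arm:
  plan: [0,0,0,0.25,-0.35,0,-0.57,0,0,0,0.5,-0.7,0,-0.57,0,0,0,0.75,-1.05,0,-0.57,0,0,0,1.05,-1.4,0,-0.57,0,0,0,1.35,-1.7,0,-0.57,0,0,0,1.65,-2.0,0,-0.57,0,0,0,2.0,-2.3,0,-0.57,0,0,0,2.3,-2.6,0,-0.57,0,0,0,2.7,-2.85,0,-0.57,0,0,0,3.05,-3.1,0,-0.57]

```text
time: 13.1
tool_pos: [0.4623, -0.0968, 0.1029]
tool_rot: [1.68, 1.569, 1.532]
contact_force: [-0.0, 6.9, 3.1]
opening: 0.0195
```

```bash
python3 arc.py -51|tail -6;python3 look.py 9; python3 ovt.py 9 .4
```

```text
0.5 [-24.6 140.1] x -0.72 y 0.57 z 0.05
0.4 [-29.6 132.9] x 0.01 y 0.08 z 0.05
0.3 [-33.8 125.1] x 0.78 y -0.34 z 0.05
0.2 [-37.2 117. ] x 1.59 y -0.68 z 0.05
0.1 [-39.8 108.6] x 2.43 y -0.94 z 0.05
-0.0 [-41.5 100. ] x 3.29 y -1.12 z 0.05
t 13.2 base mm [ -0.5 -30.8 132.7] Fb [-0.6  2.9  1.2] open 19.6
```

View pics/ovt_side9.png

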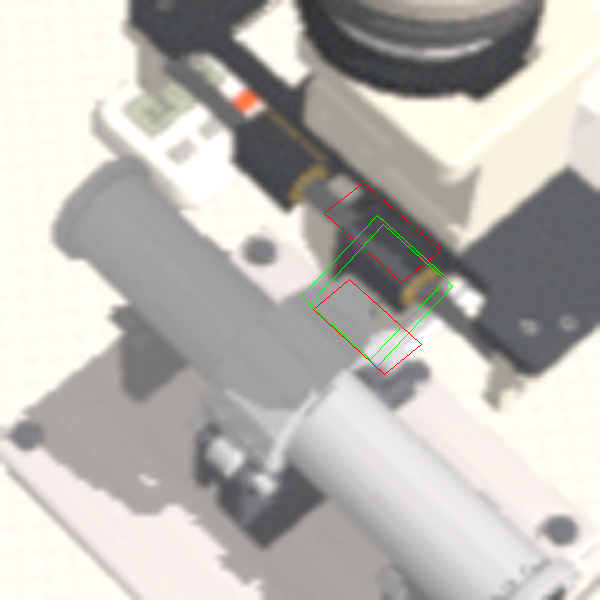

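Request:
jog_arm:
  plan: [0,0,0,0.4,-0.2,0,-0.57,0,0,0,0.8,-0.4,0,-0.57,0,0,0,1.2,-0.6,0,-0.57,0,0,0,1.6,-0.8,0,-0.57,0,0,0,2.0,-0.95,0,-0.57]

```text
time: 13.7
tool_pos: [0.461, -0.1065, 0.0829]
tool_rot: [1.679, 1.57, 1.53]
contact_force: [-1.9, 5.4, 5.1]
opening: 0.0201
```

```bash
python3 arc.py -51|sed -n '1p;17,20p'
```

```text
t 13.7 base mm [ -0.4 -40.2 112.9] Fb [-2.7  5.1  5.1] open 20.1
0.2 [-37.2 117. ] x -0.41 y 0.3 z 0.04
0.1 [-39.8 108.6] x 0.43 y 0.04 z 0.04
-0.0 [-41.5 100. ] x 1.29 y -0.13 z 0.04
```

Request:
jog_arm:
  plan: [0,0,0,0.2,-0.1,0,-0.57,0,0,0,0.4,-0.1,0,-0.57,0,0,0,0.6,-0.1,0,-0.57,0,0,0,0.8,-0.1,0,-0.57]

```text
time: 14.1
tool_pos: [0.4608, -0.1088, 0.0753]
tool_rot: [-1.452, 1.569, -1.599]
contact_force: [-5.4, -1.1, 11.4]
opening: 0.0198
```

```bash
python3 -c "
from mv import *
st()"
```

```text
t 14.1 base mm [ -0.2 -42.5 105.3] Fb [-5.2 -1.9 11.4] open 19.8
```

Request:
jog_arm:
  plan: [0,0,0,0.15,0,0,-0.57,0,0,0,0.3,0,0,-0.57,0,0,0,0.3,0,0,-0.57]

```text
time: 14.4
tool_pos: [0.4607, -0.1094, 0.0725]
tool_rot: [-1.466, 1.568, -1.614]
contact_force: [-5.9, -3.7, 10.0]
opening: 0.0195
```

```bash
python3 -c "
from mv import *
st()"
```

```text
t 14.4 base mm [ -0.2 -43.1 102.5] Fb [-5.3 -4.5 10. ] open 19.5
```

Request:
jog_arm:
  plan: [0,0,0,0.1,0,0,-0.57,0,0,0,0.2,0,0,-0.57,0,0,0,0.2,0,0,-0.57]

```text
time: 14.7
tool_pos: [0.4606, -0.1097, 0.0708]
tool_rot: [-1.454, 1.567, -1.602]
contact_force: [-7.4, -4.0, 12.3]
opening: 0.0194
```

```bash
python3 -c "
from mv import *
st()"
```

```text
t 14.7 base mm [ -0.3 -43.4 100.8] Fb [-6.7 -5.  12.3] open 19.4
```

Request:
jog_arm:
  plan: [0,0,0,0.1,0,0,-0.57,0,0,0,0.2,0,0,-0.57,0,0,0,0.2,0,0,-0.57]

```text
time: 15.0
tool_pos: [0.4606, -0.1101, 0.0691]
tool_rot: [-1.424, 1.567, -1.571]
contact_force: [-7.8, -5.5, 15.4]
opening: 0.0196
```

```bash
python3 -c "
from mv import *
st()"; python3 look.py 10;python3 ovt.py 10 0
```

```text
t 15.0 base mm [ -0.2 -43.7  99.1] Fb [-6.9 -6.6 15.4] open 19.6
t 15.1 base mm [ -0.2 -43.7  99.1] Fb [-6.8 -6.8 16.3] open 19.1
```

View pics/ovt_side10.png

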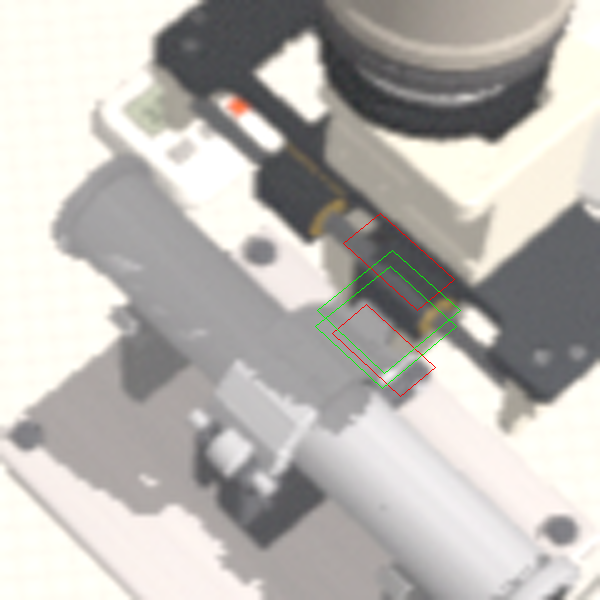

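Request:
jog_arm:
  plan: [0,0,0,0.1,0,0,-0.57,0,0,0,0.2,0,0,-0.57,0,0,0,0.2,0,0,-0.57]

```text
time: 15.4
tool_pos: [0.4607, -0.1102, 0.0682]
tool_rot: [-1.3, 1.566, -1.447]
contact_force: [-11.3, -3.9, 26.9]
opening: 0.0199
```

```bash
python3 -c "
from mv import *
st()"
```

```text
t 15.4 base mm [ -0.1 -43.8  98.2] Fb [-10.6  -5.6  26.9] open 19.9
```

Request:
jog_arm:
  plan: [0,0,0,-0.2,0,0,-0.57,0,0,0,-0.6,0,0,-0.57,0,0,0,-3,0,0,-0.57,0,0,0,-7,0,0,-0.57,0,0,0,-10,0,0,-0.57,0,0,0,-10,5,0,-0.57,0,0,0,-10,10,0,0.5,0,0,0,-10,10,0,0.5]

```text
time: 16.2
tool_pos: [0.4763, -0.0044, 0.1658]
tool_rot: [0.847, 1.569, 0.704]
contact_force: [0.2, -0.1, -0.6]
opening: 0.0315
```

```bash
python3 -c "
from mv import *
st()"; python3 look.py 11
```

```text
t 16.2 base mm [ -0.4  63.1 195.8] Fb [ 0.2 -0.1 -0.6] open 31.5
```

View pics/l11.png

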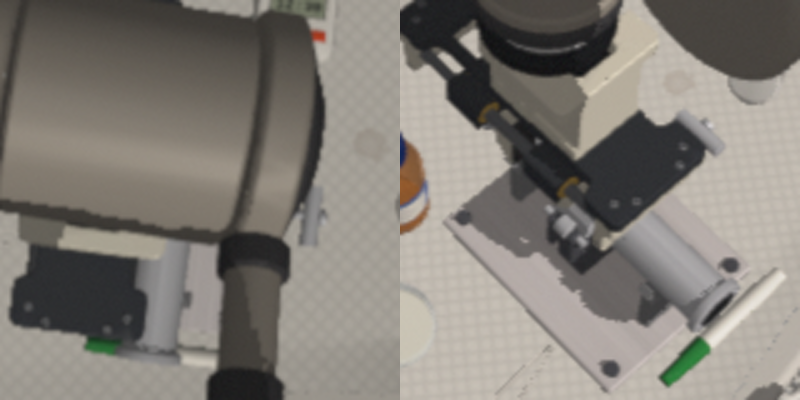

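Request:
jog_arm:
  plan: [0,0,0,0,-5,0,0.6,0,0,0,0,-10,0,0.6,0,0,0,0,-15,0,0.6,0,0,0,0,-17.5,0,0.6,0,0,0,0,-17.5,0,0.6,0,0,0,0,-17.5,0,0.6]

```text
time: 16.9
tool_pos: [0.4494, -0.1832, 0.1652]
tool_rot: [2.909, 1.57, 2.758]
contact_force: [1.0, -0.7, -0.3]
opening: 0.0731
```

```bash
python3 look.py 12;python3 -c "
from mv import *
need([0,-111.5,46])"; python3 ovt.py 12 0.04
```

```text
t 17.0 base mm [  -0.4 -116.1  195.4] Fb [ 0.5 -0.8  0.4] open 73.9
shift cm [14.94  0.46  0.05] turn deg [ 0. -0. -0.]
t 17.0 base mm [  -0.4 -116.1  195.4] Fb [ 0.5 -0.8  0.4] open 73.9
```

View pics/l12.png

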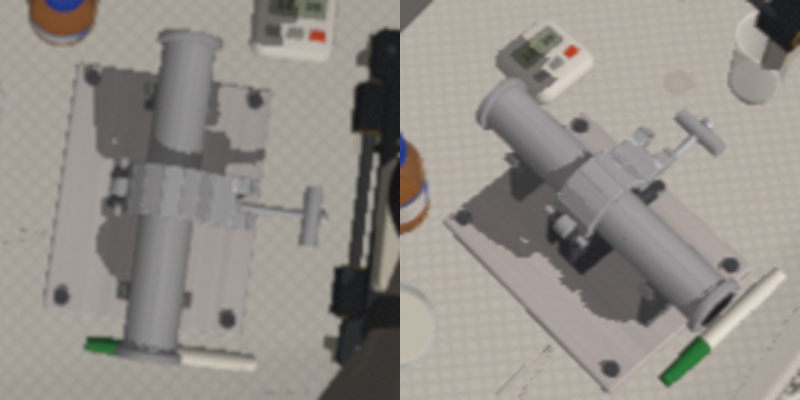

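View pics/ovt_side12.png

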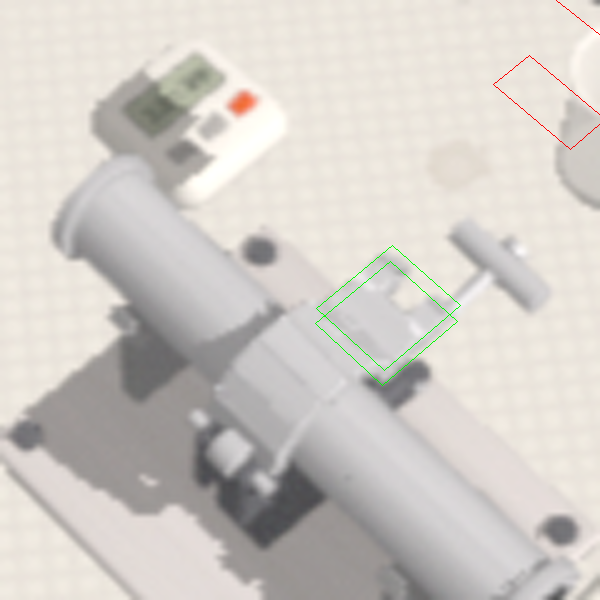

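```bash
python3 - <<'E'
from mv import *
s,Rm,t,b=st();k=4
for n,of in(('top',(380,190)),('side',(360,100))):
    im=cv2.imread(f'pics/{n}12.png')[of[1]:of[1]+150,of[0]:of[0]+150];im=np.clip((im/220.)**.6*255,0,255).astype(np.uint8)
    im=cv2.resize(im,(600,600),interpolation=cv2.INTER_CUBIC)
    for L,col in((-.03,(0,0,255)),(-.096,(0,255,0)),(-.137,(255,255,0))):
        hy,hz=(.0095,.056) if L>-.05 else (.0375,.095)
        P=np.array([t+Rm@np.array([L,y,z]) for y,z in((hy,hz),(hy,-hz),(-hy,-hz),(-hy,hz))])
        q=((proj(n,P)-of+.5)*k).astype(int);cv2.polylines(im,[q.reshape(-1,1,2)],True,col,1)
    cv2.imwrite(f'pics/b12{n}.png',im)
E
```

```text
t 17.0 base mm [  -0.4 -116.1  195.4] Fb [ 0.5 -0.8  0.4] open 73.9
```

View pics/b12top.png

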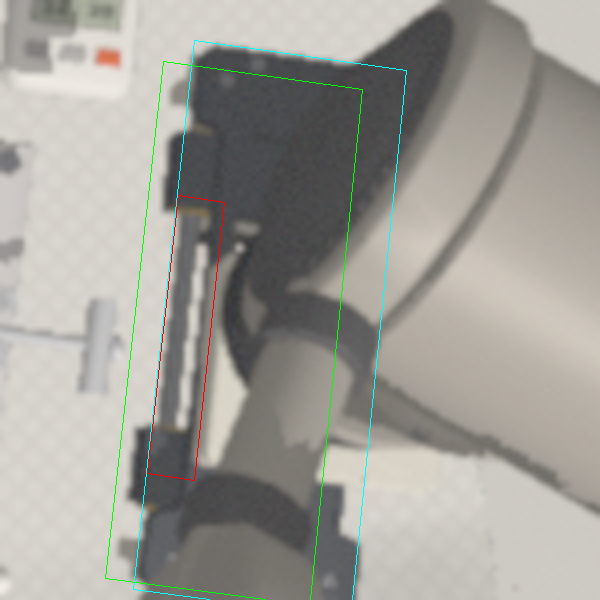

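View pics/b12side.png

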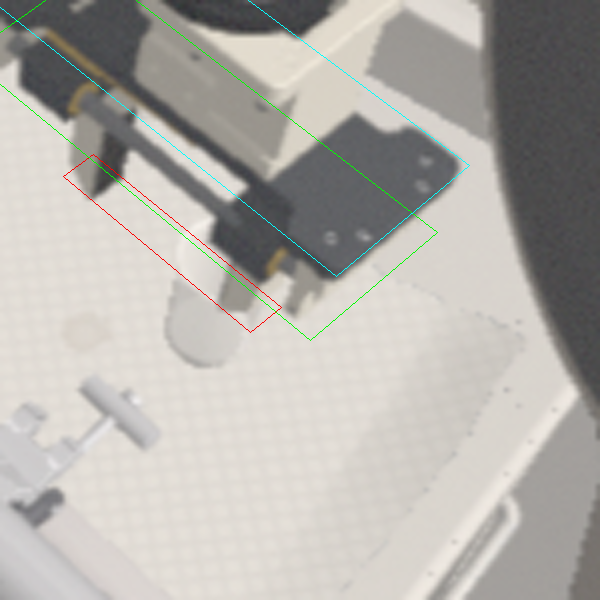

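Request:
jog_arm:
  plan: [0,0,0,4,0.45,0,0.5,0,0,0,8,0.45,0,0.5,0,0,0,12,0.45,0,0.5,0,0,0,13.5,0.45,0,0.5,0,0,0,14.9,0.45,0,0.5,0,0,0,14.9,0.45,0,0.5,0,0,0,14.9,0.45,0,0.5]

```text
time: 17.7
tool_pos: [0.451, -0.1768, 0.0168]
tool_rot: [-1.723, 1.571, -1.869]
contact_force: [0.3, -0.2, 0.2]
opening: 0.0686
```

```bash
python3 look.py 13;python3 -c "
from mv import *
need([0,-111.5,46])"
python3 - <<'E'
import cv2,numpy as np
o=[]
for n,(x,y) in(('top',(370,230)),('side',(350,170))):
    a=cv2.imread(f'pics/{n}13.png')[y:y+80,x:x+80];a=np.clip((a/220.)**.6*255,0,255).astype(np.uint8)
    o.append(cv2.resize(a,(400,400),interpolation=cv2.INTER_LINEAR))
cv2.imwrite('pics/g13.png',np.hstack(o))
E
```

```text
t 17.8 base mm [   0.6 -111.7   47.5] Fb [-0.1 -0.5 -0.2] open 69.3
shift cm [ 0.15  0.02 -0.06] turn deg [0.1 0.1 0. ]
```

View pics/g13.png

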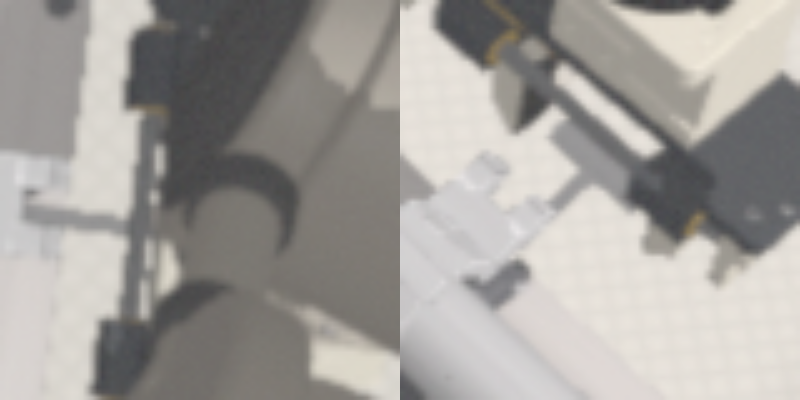

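Request:
jog_arm:
  plan: [0,0,0,0,0,0,0.1,0,0,0,0,0,0,0.1,0,0,0,0,0,0,-0.2,0,0,0,0,0,0,-0.2,0,0,0,0,0,0,-0.2,0,0,0,0,0,0,-0.2]
  newtons: 12

```text
time: 18.4
tool_pos: [0.4505, -0.1775, 0.0165]
tool_rot: [-2.784, 1.57, -2.932]
contact_force: [-1.8, -1.4, 1.9]
opening: 0.0458
```

```bash
python3 -c "
from mv import *
s,Rm,t,b=st()
import numpy as np
b0=1.4
P0=boltP(b0,[[0,-52,110]])[0]
for a in np.arange(1.3,-.05,-.1):
    d=boltP(a,[[0,-52,110]])[0]-P0;print(round(a,2),'x',round(-d[2]/10,2),'y',round(d[1]/10,2))
"
```

```text
t 18.4 base mm [  -0.3 -111.9   46.5] Fb [-1.5 -1.6  1.9] open 45.8
1.3 x -0.59 y 0.13
1.2 x -1.15 y 0.32
1.1 x -1.7 y 0.57
1.0 x -2.22 y 0.86
0.9 x -2.71 y 1.21
0.8 x -3.16 y 1.61
0.7 x -3.57 y 2.05
0.6 x -3.93 y 2.52
0.5 x -4.25 y 3.04
0.4 x -4.51 y 3.58
0.3 x -4.71 y 4.14
0.2 x -4.86 y 4.72
0.1 x -4.95 y 5.31
-0.0 x -4.98 y 5.91
```

Request:
jog_arm:
  plan: [0,0,0,-0.6,0.13,0,-0.2,0,0,0,-1.15,0.32,0,-0.2,0,0,0,-1.7,0.57,0,-0.2,0,0,0,-2.2,0.86,0,-0.2,0,0,0,-2.7,1.2,0,-0.2,0,0,0,-3.15,1.6,0,-0.2,0,0,0,-3.55,2.05,0,-0.2,0,0,0,-3.93,2.52,0,-0.2,0,0,0,-3.93,2.52,0,-0.2]

```text
time: 19.3
tool_pos: [0.4545, -0.1519, 0.0566]
tool_rot: [-0.59, 1.57, -0.737]
contact_force: [-3.7, -1.4, 3.4]
opening: 0.0458
```

```bash
python3 look.py 14;python3 -c "
from mv import *
st()"
```

```text
t 19.4 base mm [ -0.1 -86.4  86.3] Fb [-4.7 -2.5  5. ] open 45.8
```

View pics/l14.png

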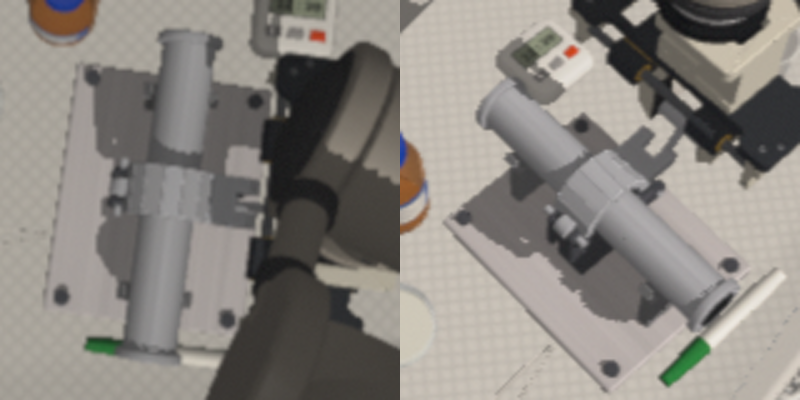

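Request:
jog_arm:
  plan: [0,0,0,-0.25,0.2,0,-0.2,0,0,0,-0.45,0.47,0,-0.2,0,0,0,-0.6,0.75,0,-0.2,0,0,0,-0.72,1.03,0,-0.2,0,0,0,-0.8,1.3,0,-0.2,0,0,0,-0.8,1.3,0,-0.2]

```text
time: 20.0
tool_pos: [0.4564, -0.1394, 0.0641]
tool_rot: [-0.403, 1.57, -0.551]
contact_force: [-1.8, 0.1, 0.7]
opening: 0.0461
```

```bash
python3 look.py 15;python3 -c "
from mv import *
st()"
python3 - <<'E'
import cv2,numpy as np
o=[]
for n,(x,y) in(('top',(340,220)),('side',(335,170))):
    a=cv2.imread(f'pics/{n}15.png')[y:y+80,x:x+80];a=np.clip((a/220.)**.6*255,0,255).astype(np.uint8)
    o.append(cv2.resize(a,(400,400),interpolation=cv2.INTER_LINEAR))
cv2.imwrite('pics/g15.png',np.hstack(o))
E
```

```text
t 20.1 base mm [ -0.1 -73.4  94.1] Fb [-1.9 -1.9  2. ] open 45.8
```

View pics/g15.png

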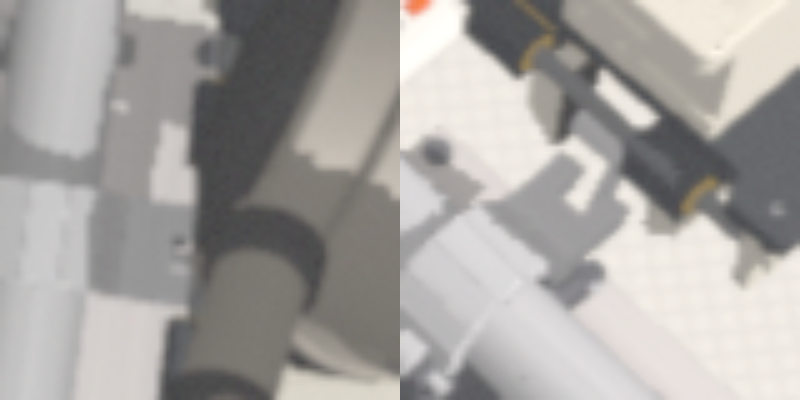

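Request:
jog_arm:
  plan: [0,0,0,0,0,0,-0.2,0,0,0,-0.08,0.25,0,-0.2,0,0,0,-0.14,0.5,0,-0.2,0,0,0,-0.2,0.75,0,-0.2,0,0,0,-0.2,0.75,0,-0.2]
  newtons: 24

```text
time: 20.6
tool_pos: [0.4575, -0.1329, 0.0663]
tool_rot: [-1.222, 1.569, -1.37]
contact_force: [-4.1, -3.2, 3.8]
opening: 0.0455
```

```bash
python3 -c "
from mv import *
st()"
```

```text
t 20.6 base mm [  0.  -66.8  96.3] Fb [-3.5 -3.8  3.8] open 45.5
```

Request:
jog_arm:
  plan: [0,0,0,-0.06,0.2,0,-0.2,0,0,0,-0.1,0.4,0,-0.2,0,0,0,-0.1,0.4,0,-0.2]

```text
time: 20.9
tool_pos: [0.4581, -0.1289, 0.0673]
tool_rot: [-1.18, 1.569, -1.328]
contact_force: [-4.6, -3.7, 4.2]
opening: 0.0453
```

```bash
python3 -c "
from mv import *
st()"
```

```text
t 20.9 base mm [  0.  -62.7  97.3] Fb [-4.  -4.3  4.2] open 45.3
```

Request:
jog_arm:
  plan: [0,0,0,-0.03,0.2,0,-0.2,0,0,0,-0.05,0.4,0,-0.2,0,0,0,-0.05,0.4,0,-0.2]

```text
time: 21.2
tool_pos: [0.4587, -0.125, 0.0679]
tool_rot: [-1.146, 1.569, -1.293]
contact_force: [-4.7, -3.5, 5.8]
opening: 0.046
```

```bash
python3 look.py 16;python3 -c "
from mv import *
st()"
python3 - <<'E'
import cv2,numpy as np
o=[]
for n,(x,y) in(('top',(340,220)),('side',(335,170))):
    a=cv2.imread(f'pics/{n}16.png')[y:y+80,x:x+80];a=np.clip((a/220.)**.6*255,0,255).astype(np.uint8)
    o.append(cv2.resize(a,(400,400),interpolation=cv2.INTER_LINEAR))
cv2.imwrite('pics/g16.png',np.hstack(o))
E
```

```text
t 21.3 base mm [  0.1 -58.8  97.9] Fb [-3.8 -3.3  4.9] open 45.8
```

View pics/g16.png

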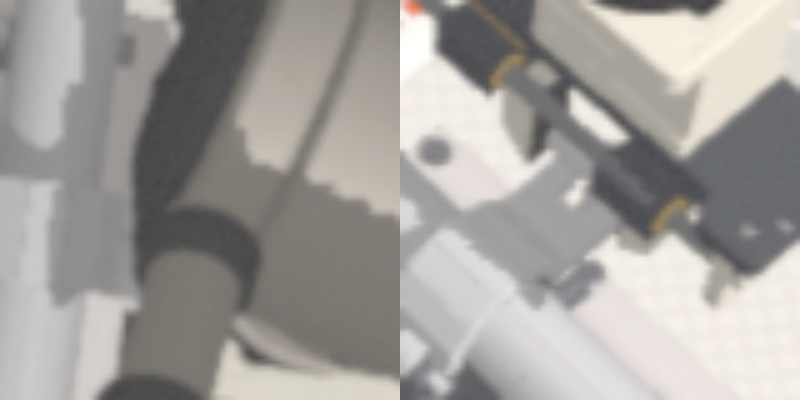

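Request:
jog_arm:
  plan: [0,0,0,-0.02,0.15,0,-0.2,0,0,0,-0.03,0.3,0,-0.2,0,0,0,-0.03,0.3,0,-0.2]

```text
time: 21.6
tool_pos: [0.4591, -0.122, 0.0682]
tool_rot: [-1.118, 1.569, -1.266]
contact_force: [-4.0, -3.7, 5.5]
opening: 0.0458
```

```bash
python3 -c "
from mv import *
st()"
```

```text
t 21.6 base mm [  0.1 -55.8  98.2] Fb [-3.4 -4.3  5.5] open 45.8
```

Request:
jog_arm:
  plan: [0,0,0,-0.01,0.15,0,-0.2,0,0,0,-0.02,0.3,0,-0.2,0,0,0,-0.02,0.3,0,-0.2]

```text
time: 21.9
tool_pos: [0.4596, -0.119, 0.0684]
tool_rot: [-1.008, 1.569, -1.155]
contact_force: [-4.4, -2.2, 5.4]
opening: 0.0458
```

```bash
python3 look.py 17;python3 -c "
from mv import *
st()"
python3 - <<'E'
import cv2,numpy as np
o=[]
for n,(x,y) in(('top',(340,220)),('side',(335,170))):
    a=cv2.imread(f'pics/{n}17.png')[y:y+80,x:x+80];a=np.clip((a/220.)**.6*255,0,255).astype(np.uint8)
    o.append(cv2.resize(a,(400,400),interpolation=cv2.INTER_LINEAR))
cv2.imwrite('pics/g17.png',np.hstack(o))
E
```

```text
t 22.0 base mm [  0.1 -52.7  98.4] Fb [-3.5 -5.   6.4] open 45.3
```

View pics/g17.png

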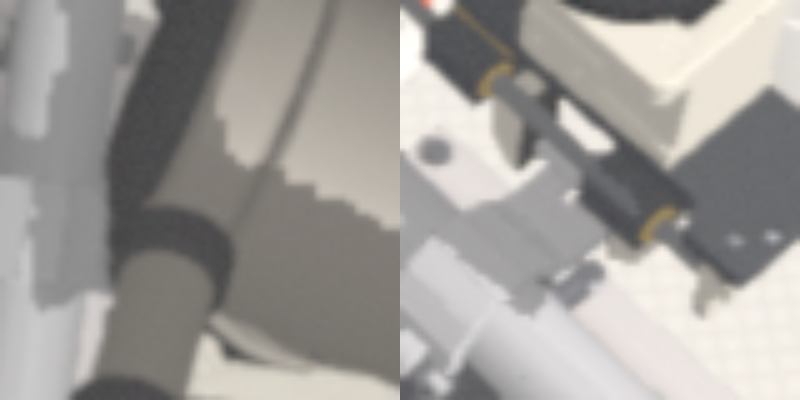

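Request:
jog_arm:
  plan: [0,0,0,0,0.15,0,-0.2,0,0,0,0,0.3,0,-0.2,0,0,0,0,0.3,0,-0.2]

```text
time: 22.3
tool_pos: [0.4601, -0.116, 0.0685]
tool_rot: [-0.957, 1.569, -1.104]
contact_force: [-4.7, -2.3, 5.9]
opening: 0.0455
```

```bash
python3 -c "
from mv import *
st()"
```

```text
t 22.3 base mm [  0.1 -49.6  98.5] Fb [-4.3 -3.   5.9] open 45.5
```

Request:
jog_arm:
  plan: [0,0,0,0,0,0,0.4,0,0,0,0,0,0,0.4,0,0,0,0,0,0,0.4,0,0,0,-2.5,0,0,0.4,0,0,0,-7,0,0,0.4,0,0,0,-9,-5,0,0.4,0,0,0,-9,-9,0,0.4,0,0,0,-9,-10,0,0.4]

```text
time: 23.1
tool_pos: [0.4454, -0.2179, 0.1587]
tool_rot: [-0.7, 1.567, -0.85]
contact_force: [-0.2, 0.3, -1.2]
opening: 0.0642
```

```bash
python3 look.py 18;python3 -c "
from mv import *
st()"
python3 - <<'E'
import cv2,numpy as np
o=[]
for n,(x,y) in(('top',(340,220)),('side',(335,170))):
    a=cv2.imread(f'pics/{n}18.png')[y:y+80,x:x+80];a=np.clip((a/220.)**.8*255,0,255).astype(np.uint8)
    o.append(cv2.resize(a,(400,400),interpolation=cv2.INTER_LINEAR))
cv2.imwrite('pics/g18.png',np.hstack(o))
E
```

```text
t 23.2 base mm [  -0.2 -150.2  187.5] Fb [-0.1  0.1  0.1] open 64.3
```

View pics/g18.png

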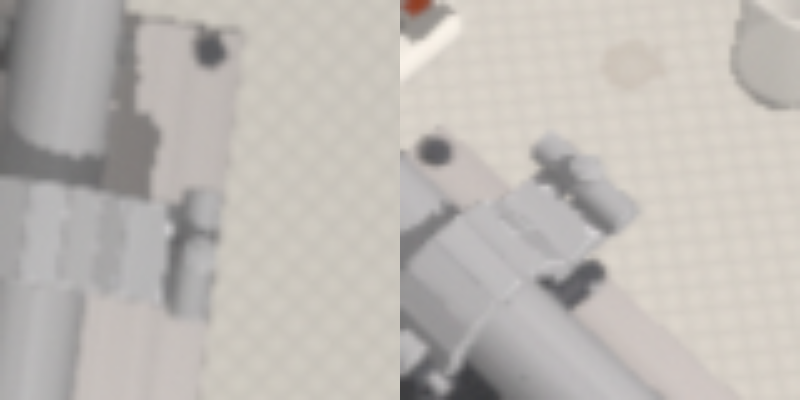

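```bash
python3 - <<'E'
from mv import *
o=[]
t=np.linspace(0,2*np.pi,24)
for n,of in(('top',(340,220)),('side',(335,170))):
    im=cv2.resize(cv2.imread(f'pics/{n}18.png')[of[1]:of[1]+80,of[0]:of[0]+80],(400,400),interpolation=cv2.INTER_CUBIC)
    def dr(P,col):
        q=((proj(n,b2w(p,P))-of+.5)*5).astype(int);cv2.polylines(im,[q.reshape(-1,1,2)],True,col,1)
    for b,c in((.3,(0,255,255)),(.2,(0,128,255))):
        for x in(23,-23): dr(boltP(b,np.c_[0*t+x,-52+7*np.cos(t),110+7*np.sin(t)]),c)
    for a,c in((0.04,(0,255,0)),):
        dr(capP(a,[[18,-23,100],[18,-63,100],[-18,-63,100],[-18,-23,100]]),c)
    o.append(im)
cv2.imwrite('pics/m18.png',np.hstack(o))
E
```

```text
(no output)
```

View pics/m18.png

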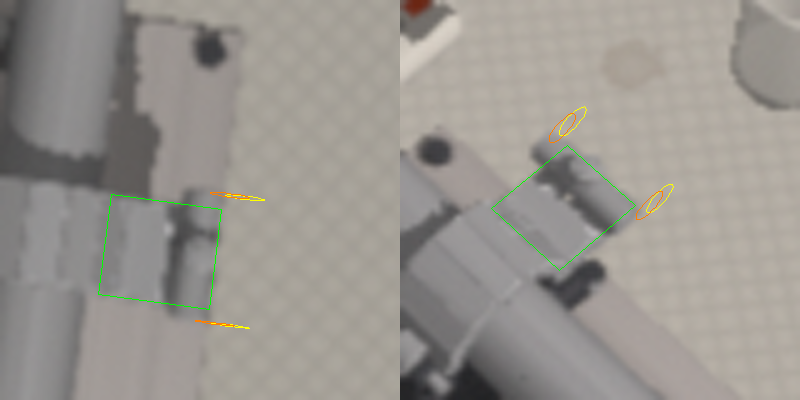

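```bash
python3 - <<'E'
from mv import *
o=[]
t=np.linspace(0,2*np.pi,24)
bar=np.array([[23,-52,110],[-23,-52,110],[0,-52,122.]])
for n,of in(('top',(345,235)),('side',(350,185))):
    im=cv2.resize(cv2.imread(f'pics/{n}18.png')[of[1]:of[1]+50,of[0]:of[0]+50],(400,400),interpolation=cv2.INTER_CUBIC)
    def dr(P,col):
        q=((proj(n,b2w(p,P))-of+.5)*8).astype(int);cv2.polylines(im,[q.reshape(-1,1,2)],True,col,1)
    for b,c in((.16,(0,255,255)),(-.01,(0,0,255))):
        for x in(23,-23): dr(boltP(b,np.c_[0*t+x,-52+7*np.cos(t),110+7*np.sin(t)]),c)
        dr(boltP(b,np.c_[4*np.cos(t),-52+4*np.sin(t),0*t+122]),c)
    dr(capP(0,[[18,-23,100],[18,-63,100],[-18,-63,100],[-18,-23,100]]),(0,255,0))
    o.append(im)
cv2.imwrite('pics/m18b.png',np.hstack(o))
E
```

```text
(no output)
```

View pics/m18b.png

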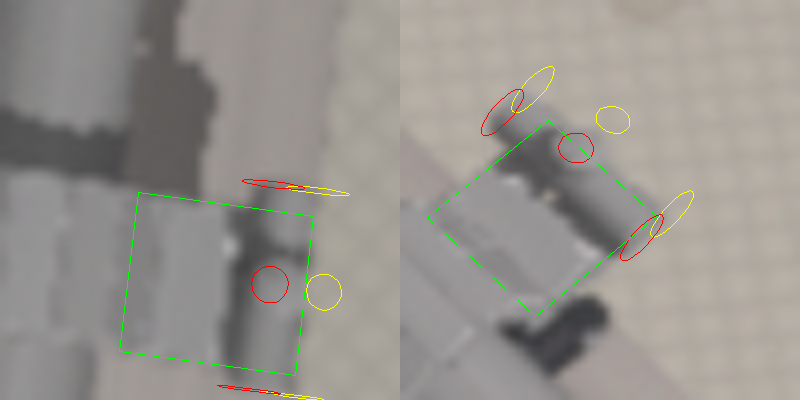

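Request:
jog_arm:
  plan: [0,0,0,0,2,0,-1,0,0,0,0,4,0,-1,0,0,0,3,5,0,-1,0,0,0,6,6,0,-1,0,0,0,7.9,6,0,-1,0,0,0,7.9,6,0,-1,0,0,0,7.9,6,0,-1,0,0,0,7.9,6,0,-1]
  newtons: 10

```text
time: 24.0
tool_pos: [0.4548, -0.1549, 0.0798]
tool_rot: [-0.301, 1.569, -0.448]
contact_force: [-0.4, -0.0, 0.4]
opening: 0.0046
```

```bash
python3 -c "
from mv import *
st()"
```

```text
t 24.0 base mm [  0.7 -89.  109.8] Fb [-0.4 -0.1  0.4] open 4.6
```

Request:
jog_arm:
  plan: [0,0,0,0.1,0.4,0,-1,0,0,0,0.1,0.8,0,-1,0,0,0,0.1,1.2,0,-1,0,0,0,0.1,1.4,0,-1,0,0,0,0.1,1.6,0,-1,0,0,0,0.1,1.6,0,-1]

```text
time: 24.6
tool_pos: [0.4564, -0.1389, 0.0778]
tool_rot: [-1.291, 1.571, -1.439]
contact_force: [-0.3, 0.4, 0.7]
opening: 0.0008
```

```bash
python3 -c "
from mv import *
st()"
```

```text
t 24.6 base mm [-1.000e-01 -7.290e+01  1.078e+02] Fb [-0.4  0.3  0.7] open 0.8
```

Still no contact at y −72.9, so the bar is already past y ≈ −56. I'll push on in small steps.

Request:
jog_arm:
  plan: [0,0,0,0,0.15,0,-1,0,0,0,0,0.3,0,-1,0,0,0,0,0.3,0,-1]

```text
time: 24.9
tool_pos: [0.4569, -0.1363, 0.0779]
tool_rot: [-0.961, 1.57, -1.109]
contact_force: [0.4, -1.5, 0.6]
opening: 0.0005
```

```bash
python3 -c "
from mv import *
st()"
```

```text
t 24.9 base mm [ -0.  -70.2 107.9] Fb [ 0.6 -1.4  0.6] open 0.5
```

Request:
jog_arm:
  plan: [0,0,0,0,0.1,0,-1,0,0,0,0,0.2,0,-1,0,0,0,0,0.2,0,-1]

```text
time: 25.2
tool_pos: [0.4572, -0.1342, 0.0778]
tool_rot: [-0.483, 1.571, -0.631]
contact_force: [-0.4, -2.0, -0.0]
opening: 0.0004
```

```bash
python3 -c "
from mv import *
st()"
```

```text
t 25.2 base mm [ -0.  -68.1 107.8] Fb [-0.1 -2.1 -0. ] open 0.4
```

Request:
jog_arm:
  plan: [0,0,0,0,0.1,0,-1,0,0,0,0,0.2,0,-1,0,0,0,0,0.2,0,-1]

```text
time: 25.5
tool_pos: [0.4574, -0.1321, 0.0778]
tool_rot: [0.038, 1.571, -0.11]
contact_force: [-0.2, -2.2, 0.6]
opening: 0.0003
```

```bash
python3 look.py 19; python3 -c "
from mv import *
st()"
```

```text
t 25.6 base mm [-1.000e-01 -6.600e+01  1.078e+02] Fb [ 0.  -0.9 -1.1] open 0.7
```

Request:
jog_arm:
  plan: [0,0,0,0,0.1,0,-1,0,0,0,0,0.2,0,-1,0,0,0,0,0.2,0,-1]

```text
time: 25.9
tool_pos: [0.4577, -0.1301, 0.0778]
tool_rot: [-0.843, 1.571, -0.991]
contact_force: [0.2, -0.4, 0.2]
opening: 0.0005
```

```bash
python3 -c "
from mv import *
st()"
```

```text
t 25.9 base mm [-1.000e-01 -6.400e+01  1.078e+02] Fb [ 0.3 -0.4  0.2] open 0.5
```

```bash
python3 look.py 20; python3 - <<'E'
import cv2,numpy as np
o=[]
for n,(x,y) in(('top',(330,220)),('side',(335,160))):
    a=cv2.imread(f'pics/{n}20.png')[y:y+80,x:x+80];a=np.clip((a/220.)**.6*255,0,255).astype(np.uint8)
    o.append(cv2.resize(a,(400,400),interpolation=cv2.INTER_LINEAR))
cv2.imwrite('pics/g20.png',np.hstack(o))
E
```

```text
(no output)
```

View pics/g20.png

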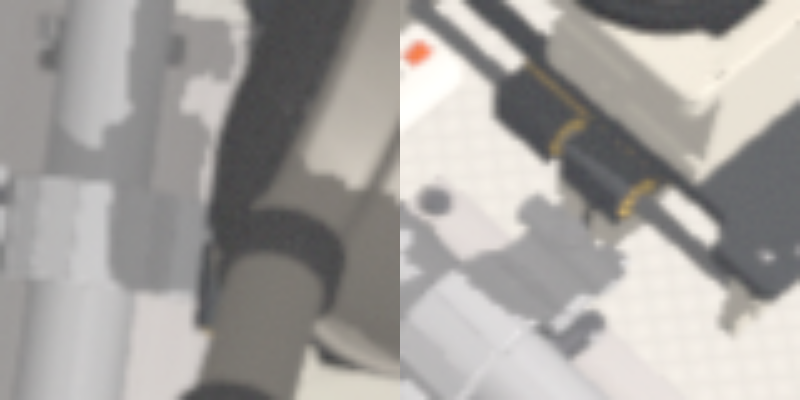

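Request:
jog_arm:
  plan: [0,0,0,0,0.1,0,-1,0,0,0,0,0.2,0,-1,0,0,0,0,0.2,0,-1]

```text
time: 26.3
tool_pos: [0.4579, -0.1295, 0.0779]
tool_rot: [-1.49, 1.568, -1.637]
contact_force: [-2.2, -6.6, 0.4]
opening: 0.0006
```

```bash
python3 -c "
from mv import *
st()"
```

```text
t 26.3 base mm [ -0.  -63.4 107.9] Fb [-1.2 -6.9  0.4] open 0.6
```

Request:
jog_arm:
  plan: [0,0,0,0,0.1,0,-1,0,0,0,0,0.15,0,-1,0,0,0,0,0.15,0,-1]

```text
time: 26.6
tool_pos: [0.458, -0.1293, 0.078]
tool_rot: [-1.506, 1.566, -1.653]
contact_force: [-3.9, -13.2, 0.6]
opening: 0.0004
```

```bash
python3 -c "
from mv import *
st()"
```

```text
t 26.6 base mm [  0.  -63.1 108. ] Fb [ -1.9 -13.6   0.6] open 0.4
```

Request:
jog_arm:
  plan: [0,0,0,0,0.1,0,-1,0,0,0,0,0.15,0,-1,0,0,0,0,0.15,0,-1]

```text
time: 26.9
tool_pos: [0.4581, -0.1291, 0.0781]
tool_rot: [-1.511, 1.564, -1.657]
contact_force: [-5.5, -17.9, 0.1]
opening: 0.0005
```

```bash
python3 -c "
from mv import *
st()"
```

```text
t 26.9 base mm [ 1.000e-01 -6.290e+01  1.081e+02] Fb [ -2.8 -18.5   0.1] open 0.5
```

Request:
jog_arm:
  plan: [0,0,0,0,-0.4,0,-1,0,0,0,0,-2,0,-1,0,0,0,0,-4,0,-1,0,0,0,-4,-6,0,-1,0,0,0,-8,-8,0,-1,0,0,0,-10,-12,0,-1,0,0,0,-10,-12,0,-1]

```text
time: 27.6
tool_pos: [0.442, -0.2484, 0.1809]
tool_rot: [-0.609, 1.563, -0.76]
contact_force: [0.7, 0.9, 0.2]
opening: 0.0005
```

```bash
python3 look.py 21; python3 - <<'E'
from mv import *
st()
o=[];t=np.linspace(0,2*np.pi,24)
for k in(0,1):
 for n,of in(('top',(345,235)),('side',(350,185))):
    im=cv2.imread(f'pics/{n}21.png')[of[1]:of[1]+50,of[0]:of[0]+50];im=np.clip((im/200.)**.8*255,0,255).astype(np.uint8)
    im=cv2.resize(im,(400,300) if 0 else (400,400),interpolation=cv2.INTER_CUBIC)
    def dr(P,col):
        q=((proj(n,b2w(p,P))-of+.5)*8).astype(int);cv2.polylines(im,[q.reshape(-1,1,2)],True,col,1)
    if k:
      for b,c in((.16,(0,255,255)),(-.01,(0,0,255))):
        for x in(23,-23): dr(boltP(b,np.c_[0*t+x,-52+7*np.cos(t),110+7*np.sin(t)]),c)
        dr(boltP(b,np.c_[4*np.cos(t),-52+4*np.sin(t),0*t+122]),c)
    o.append(cv2.resize(im,(300,300)))
cv2.imwrite('pics/m21.png',np.vstack([np.hstack(o[:2]),np.hstack(o[2:])]))
E
```

```text
t 27.7 base mm [  -0.3 -179.2  207.7] Fb [-0.   0.9 -1.5] open 0.0
```

View pics/m21.png

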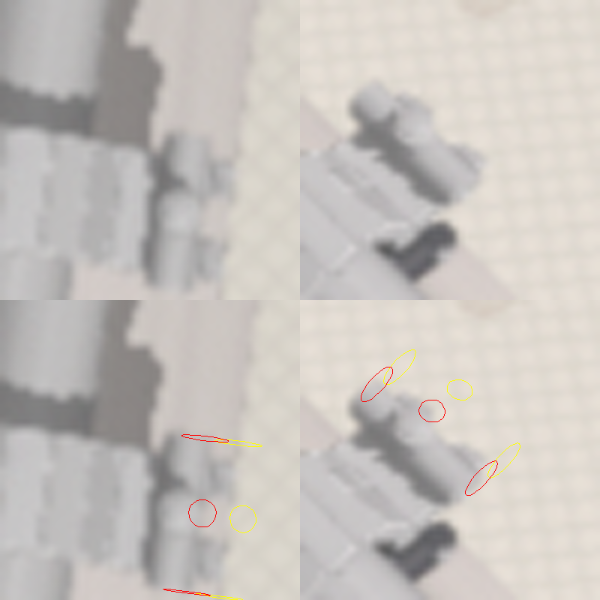

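View pics/l21.png

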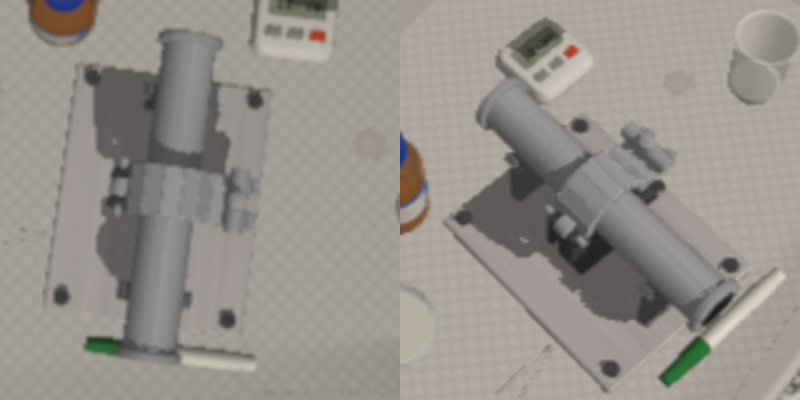

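```bash
python3 - <<'E'
import cv2,numpy as np
def reg(n,x,y,w,h):
    a=cv2.cvtColor(cv2.imread(f'pics/{n}0.png'),6).astype(np.float32)[y:y+h,x:x+w];b=cv2.cvtColor(cv2.imread(f'pics/{n}21.png'),6).astype(np.float32)[y:y+h,x:x+w]
    print(n,(x,y),[round(v,2) for v in cv2.phaseCorrelate(cv2.Laplacian(cv2.GaussianBlur(a,(0,0),1),5),cv2.Laplacian(cv2.GaussianBlur(b,(0,0),1),5))[0]])
for r in((335,195,40,35),(325,310,60,30),(285,170,40,40),(375,175,45,45),(240,205,50,45)):reg('top',*r)
for r in((300,175,35,40),(375,250,50,55),(395,145,40,50),(305,150,45,40),(245,195,45,50)):reg('side',*r)
E
```

```text
top (335, 195) [0.21, -0.13]
top (325, 310) [0.17, 0.05]
top (285, 170) [-0.27, 0.18]
top (375, 175) [0.56, 0.7]
top (240, 205) [-0.1, 0.84]
side (300, 175) [0.02, -0.04]
side (375, 250) [0.13, -0.19]
side (395, 145) [-0.05, 0.14]
side (305, 150) [0.37, 0.09]
side (245, 195) [0.25, -0.0]
```

View pics/side21.png

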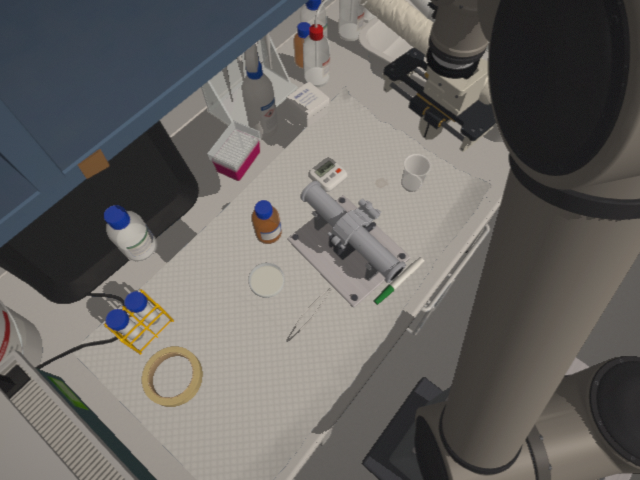

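The side view shows the clamp shut at (345,225), with the bar upright behind the lip. The tube, pen (400,280), timer (328,172), cup (415,173) and bottle (265,222) are all where they started. The arm is clear, so I'm handing in.

```bash
python3 -c "
from cell import robot
print(robot.hand_in())"
```

```text
the job is handed in; nothing more can be done
None
```

The clamp is shut over the tube and bolted, and I handed the job in at about 27.7 s with the arm well clear.

**Upper half:** I swung it over the tube and pressed the ear down to its hard stop. The last press read about 27 N downward (about 29 N in total) with almost no further movement.

**Bolt:** I raised it by pinching the crossbar, with a grip of up to 24 N. That slipped and left the bar on the lip, so I pushed it the rest of the way with shut fingers. It then went stiff at about 18 N, which I took as the bolt's stop.

**Last checks:**
- Both cameras show the bar upright, with the ends of the prongs visible outside it, so it sits behind the lip.
- The tube, pen, cup, timer, bottle and dish show shifts under 1 px, most under 0.4 px. That is within measurement noise.
- I did not pull on the bolt to test the latch.

**What disagreed:**
- In the camera images the fingertips sat about 30 mm above the reported TCP. My first three sweeps at the ear therefore passed over it or only nudged it, and I corrected for this afterwards.
- The wrist also read about 10 N of sideways force at the hardest press.
- Positions across the bolt ran about 3 mm off my camera fit.

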